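# Draw a precious-alloy disc from the combination-locked strongbox and lay it on the balance

## Task

Set the three dials of the strongbox to its code - left dial to 10 o'clock, middle dial to 3 o'clock, right dial to 1 o'clock - and pull its drawer open. Take out the larger alloy disc, which stands on edge, lay it down flat on the bench so that you can take it again by its rim, and then set it gently and flat on the middle of the balance pan to be weighed; it must never touch the balance while it is on edge or leaning. Leave the drawer open with the smaller disc in its slot, and do not push the crucible, the casting ring or the tweezers about.

Things in the scene. Friction and masses are not known exactly. Their poses are not given: they have to be found in the camera images.
- strongbox: grey steel strongbox, fixed: 155 deep (x) x 230 wide (y) x 82 high. Origin at the centre of its underside. Its front, with the drawer, is its -x face; its left, seen from the front, is +y. Three dials in a row on its top, 82 behind the front face, at y = +70 (left), 0 (middle), -70 (right). Under each dial a gated cam bars the drawer unless that dial is within about 0.15 rad of its code
- dial_left (a joint): left dial, rad, clockwise seen from above, 0 = 12 o'clock, one hour = 0.524; code 10 o'clock = -1.047. Round it is a black plate 60 wide with twelve white marks like a clock face, no figures; the heavy mark is 12 o'clock and lies towards the strongbox's back (+x), 3 o'clock lies towards its -y. Stops at +-2.9; friction 0.03 N m, stays where it is left
- dial_middle (a joint): middle dial, read in the same way; its code, 3 o'clock, is 1.571
- dial_right (a joint): right dial, read in the same way; its code, 1 o'clock, is 0.524
- dial_left_grip (a point): point on the axis of the left dial, half way up its metal grip bar (36 long, 12 wide, 18 high; bar top 105 and this point 96 above the bench). The bar lies along the pointing direction; its pointing end has a pointed nose and a black line. The point turns with the dial: x points where the dial points, z up
- dial_middle_grip (a point): the same point of the middle dial
- dial_right_grip (a point): the same point of the right dial
- drawer (a joint): how far the drawer is pulled out of the strongbox towards its -x, m: 0 shut to 0.09 fully open; 1.5 N friction, stays where it is left
- drawer_handle (a point): middle of the drawer's steel bar handle: bar 110 long, 10 thick, along the strongbox's y, its centre 35 in front of the drawer front and 64 above the bench; moves with the drawer. x axis: into the strongbox, z up
- drawer_floor (a point): point on the drawer's inner floor, 15 above the bench, in the middle slot; axes as the strongbox's, moves with the drawer. Three slots for discs on edge at y = +60, 0, -60 from here; slot walls reach 20 and drawer sides 30 above this floor, leaving the upper part of the discs free. Drawer 210 wide inside. The two discs stand in the outer slots, either way round
- disc_large: the larger brass-coloured alloy disc: 56 diameter, 14 thick, 0.28 to 0.42 kg, loose. Origin at its centre; its own y axis is the disc's axis. At the start on edge in an outer slot, axis along the strongbox's y, centre 43 and top 71 above the bench. Flat on the bench its centre is 7 up. On edge it topples over once it leans more than about 15 degrees
- disc_small: the smaller disc, 42 diameter, 14 thick, on edge in the other outer slot, centre 36 above the bench; to be left there
- balance: white bench balance 190 x 150 x 50 high, does not move; display at its front (-x). Origin on its underside, below the centre of the pan. The housing reaches from x = -120 to +70 and y = -75 to +75, 40 high
- pan (a point): centre of the top face of the balance's round steel pan, 96 diameter, 50 above the bench; flat, no rim
- crucible: empty clay crucible 51 wide, 40 high, a bystander; origin at the centre of its underside
- casting_ring: steel casting ring 55 wide, 55 high, a bystander; origin at the centre of its underside
- tweezers: steel tweezers 150 long lying on the bench, a bystander; origin at the centre of the underside

How it is judged:
On the way, in this order (a step that is already met when the one before it is completed fails the run):
1. all three dials stand at their code (within 0.2 rad) (value of joint dial_left between -1.247 and -0.847 rad and value of joint dial_middle between 1.371 and 1.771 rad and value of joint dial_right between 0.324 and 0.724 rad), for 0.1 s.
2. the drawer is pulled open by more than 70 mm (value of joint drawer above 0.07 m), for 0.1 s.
3. the larger disc lies flat on the bench and is let go (angle between the y axis of disc_large and the z axis of balance, either way round below 0.12 rad and height (world z) of disc_large below 0.012 m and contact force between disc_large and the fingers below 0.05 N), for 0.15 s.
At the end, for the whole second after the job is handed in: The larger disc lies at rest flat on the balance pan, wholly on it (its centre within 18 mm of the pan's centre, within 0.08 rad of level); the drawer is still open (more than 50 mm) and the smaller disc still stands on edge in its slot (horizontal distance between disc_large and pan below 0.018 m and z of disc_large in the frame of pan between 0.004 and 0.01 m and angle between the y axis of disc_large and the z axis of pan, either way round below 0.08 rad and contact force between disc_large and balance above 1 N and linear speed of disc_large below 0.02 m/s and value of joint drawer above 0.05 m and height (world z) of disc_small below 0.045 m and distance between disc_small and drawer_handle below 0.115 m and angle between the y axis of disc_small and the y axis of strongbox, either way round below 0.3 rad); the robot touches nothing.
It fails at once if the larger disc touches the balance while on edge or leaning more than 0.35 rad (contact force between disc_large and balance above 0.3 N and angle between the y axis of disc_large and the z axis of balance, either way round above 0.35 rad).
It fails at once if the disc is dropped or slammed on the balance (contact force over 60 N) (contact force between disc_large and balance above 60 N).
It fails at once if the smaller disc is taken out of the drawer (height (world z) of disc_small above 0.06 m).
It fails at once if the crucible, the casting ring or the tweezers are moved by more than 25 mm (distance of any of crucible, casting_ring, tweezers from where it was at the start of the episode above 0.025 m).
It also fails if it takes over 72 s, if anything falls off the work surface, if the arm or the gripper's body presses on something with over 40 N, if the wrist force passes 120 N, or if a joint passes its speed limit or range.

## Robot

A 7-joint arm with a two-finger parallel gripper is mounted at the origin on a cart in front of the work surface, level with it; the furniture and walls round the work are solid. World frame = base frame: x ahead of the robot, y to its left, z up, the work surface at z = 0. Lengths are in m, angles in rad, forces in N, time in s.
With the tool pointing down it reaches from about 0.4 to 0.85 m from the base axis. Payload 10.4 kg.
Tool frame: the origin (TCP) lies between the finger pads; the fingertips stand tip_extent ahead of it and the grasp point (between the pads) lies 2 mm behind it (tip_extent is the distance from the TCP to the fingertips, in m); z points along the fingers, y is the direction in which the jaws open and shut (so a half turn about z gives the same grasp; the last joint's range is limited). The gripper opens to 87 mm and grips with 3 to 60 N. Pads are 19 mm wide; open, the fingers measure 117 mm over their backs; the gripper's body (75 mm by 190 mm) begins 51 mm behind the grasp point.
Start: joints at [1.225, 0.332, -0.065, 1.46, 0.022, 1.35, -0.088], TCP at [0.198, -0.593, 0.24] pointing down, gripper open.
Joint ranges: [-2.6, 2.6], [-0.5, 2.12], [-1.47, 1.34], [0.16, 2.42], [-1.27, 4.41], [0.06, 2.06], [-2.6, 2.6]. Speed limits (rad/s): [2.22, 2.22, 2.79, 2.79, 3.14, 3.14, 3.14].

## Interface

Orientations are given as a unit quaternion [x, y, z, w].
In Python, from bench import read_state, camera, camera_params, close_job, tip_extent gives the robot as it stands. The module is installed in compiled form; this text tells all that it offers.
- The arm moves only by the tool send_rows, never from a script. Its argument "steps" is a list of rows, each a list of 7 numbers: the turn, a rotation vector about the tool's x, y, z in degrees, then the shift along the tool's x, y, z in m, then the gripper's target within -1 to 1 (shut at 1, half-way at 0, fully open at -1). In form: [[ax, ay, az, x, y, z, jaw], ...]. A call has exactly 10 rows; each row shifts and turns the pose as measured when the row begins, along the tool's axes as they then stand; what a row does not reach is not made up. A row lasts 1/10 s, in which the tool goes at most 50 mm and 8.59 degrees, less where a joint would pass 70% of its speed; a pose out of reach is approached as far as the arm can. A call with a gripper value outside its range is refused whole. The fingers move at their own pace and stop on an object; "force" is the grip in N (left out, the last holds). Time passes only in rows, so rows that do not move let the fingers close, or fill a call up. It gives the time, the measured TCP pose, the force and the opening at its end, in the units of the state.
- read_state(): the state, without advancing time (a new reading comes with each control period).
- camera(name): name is "scene" or "top"; returns (picture, depth): 384x512x3 uint8, blue, green, red; 384x512 float32, m along the optical axis (not along the pixel's ray), 0 where there is no reading.
- camera_params(name): a dict with "camera_matrix" (3x3 intrinsics, pixels), "dist" ([k1, k2, p1, p2, k3] as OpenCV has them; the pictures are not rectified), "world_from_camera" (4x4, takes a point from camera to world coordinates). Camera axes: x right, y down, z forward; pixel columns grow to the right and rows downward; lengths in m; the calibration is good to about 2 mm. A picture is of the moment at which its call begins. camera_params takes no time and is no camera call.
- close_job(): hands the job in, once; it reports no verdict.
The state is a dict: "time": time; "joint_positions": joint angles; "joint_vel": joint speeds; "joint_torque": joint torques, N m; "ee_pos": TCP position; "eef_rot": TCP orientation; "ft_force": force on the tool from outside, world axes, zero at the start; "torque": the same for the moment, N m; "width": finger opening in m.
Only numpy, scipy, OpenCV 4.12 (cv2) and the standard library are available. Lean on these libraries where they do the work, as an engineer would, in place of code of your own. Each camera call takes 0.05 s, during which the arm holds its last target.

## Working session

There is one attempt and no reset: what is moved stays moved. The work goes in short steps, Python scripts to look and compute and a tool call to move; the robot and the scene stay as the last step left them, time stands still between calls to the robot, and variables do not carry over. Pictures are saved under pics/ and viewed, and the job is handed in when it is done.

Besides the shell and the picture viewer there is one more tool, called after "Request:" in YAML: its name, and indented under it one key for each argument. send_rows: Moves the arm, as the interface text tells. Its arguments: {"type":"object","properties":{"steps":{"type":"array"},"force":{"type":"number"}},"required":["steps"]}

```bash
mkdir -p pics; ls; python3 - <<'E'
from bench import *
import cv2,numpy as np
print(read_state()); print(tip_extent() if callable(tip_extent) else tip_extent)
for n in("scene","top"):
    p,d=camera(n); cv2.imwrite(f"pics/{n}0.png",p); np.savez(f"{n}0.npz",p=p,d=d); print(camera_params(n))
E
```

```text
pics
{'time': 0.0, 'joint_positions': array([ 1.22537369,  0.33291582, -0.06470351,  1.46095988,  0.02160759,
        1.34989514, -0.08852803]), 'joint_vel': array([ 0.00091848, -0.00065764, -0.00044512,  0.00129561,  0.00165391,
        0.00018244, -0.00108191]), 'joint_torque': array([-1.11740241e-05, -6.23253393e+01,  2.42707384e-02, -3.89891624e+01,
       -6.14427798e-02,  3.98190378e-02,  1.70335729e-04]), 'ee_pos': array([ 0.19815462, -0.59236428,  0.23871763]), 'eef_rot': array([ 9.87001314e-01,  1.60710475e-01, -1.55809805e-04, -7.24600313e-04]), 'ft_force': array([0.08075078, 0.57527126, 0.37558699]), 'torque': array([-0.00810224, -0.00930652, -0.02784547]), 'width': 0.08690850680396887}
0.017
{'camera_matrix': array([[445.66991705,   0.        , 259.36472416],
       [  0.        , 445.66991705, 190.68971404],
       [  0.        ,   0.        ,   1.        ]]), 'dist': array([-0.17119183,  0.        ,  0.        ,  0.        ,  0.        ]), 'world_from_camera': array([[-0.82301115, -0.38493832,  0.4177022 , -0.02929045],
       [-0.56778616,  0.57883387, -0.58529499,  0.69178521],
       [-0.01647772, -0.71886983, -0.69494939,  1.02381965],
       [ 0.        ,  0.        ,  0.        ,  1.        ]])}
{'camera_matrix': array([[426.76995083,   0.        , 254.8146952 ],
       [  0.        , 426.76995083, 191.45714747],
       [  0.        ,   0.        ,   1.        ]]), 'dist': array([-0.14599416,  0.        ,  0.        ,  0.        ,  0.        ]), 'world_from_camera': array([[ 1.42922517e-02, -9.89534857e-01,  1.43584466e-01,
         3.66261609e-01],
       [-9.99893139e-01, -1.45853440e-02, -9.88837969e-04,
        -8.68911917e-02],
       [ 3.07271847e-03, -1.43554990e-01, -9.89637572e-01,
         1.40640636e+00],
       [ 0.00000000e+00,  0.00000000e+00,  0.00000000e+00,
         1.00000000e+00]])}
```

View pics/scene0.png

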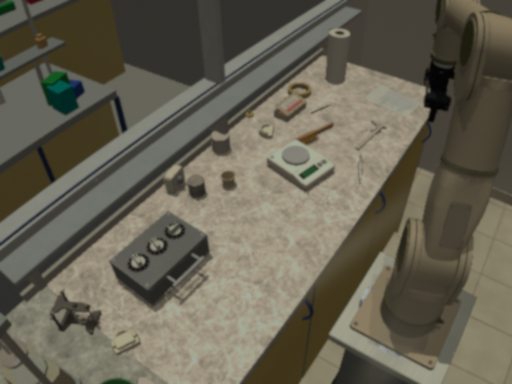

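View pics/top0.png

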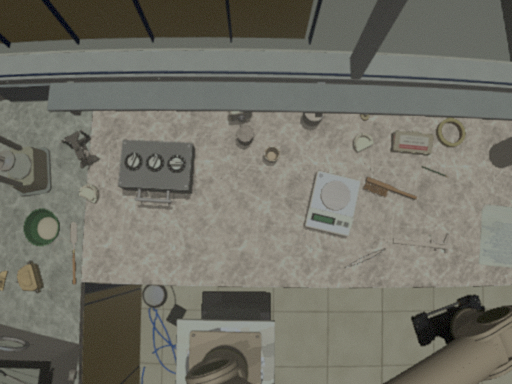

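```bash
cat > h.py <<'E'
from bench import *
import cv2,numpy as np
from scipy.spatial.transform import Rotation as R
def pw(n,uv,z=None,d=None):
    c=camera_params(n);K=c["camera_matrix"];T=c["world_from_camera"]
    q=cv2.undistortPoints(np.array(uv,float).reshape(-1,1,2),K,c["dist"])[:,0]
    r=np.c_[q,np.ones(len(q))]
    if d is not None: return (r*np.array(d)[:,None])@T[:3,:3].T+T[:3,3]
    w=r@T[:3,:3].T; s=(z-T[2,3])/w[:,2]; return w*s[:,None]+T[:3,3]
def wp(n,P):
    c=camera_params(n);T=np.linalg.inv(c["world_from_camera"])
    return cv2.projectPoints(np.array(P,float).reshape(-1,3),cv2.Rodrigues(T[:3,:3])[0],T[:3,3],c["camera_matrix"],c["dist"])[0][:,0]
def crop(n,p,x0,y0,x1,y1,s,f):
    cv2.imwrite("pics/"+f,cv2.resize(p[y0:y1,x0:x1],None,fx=s,fy=s,interpolation=cv2.INTER_CUBIC))
def cloud(n,d):
    v,u=np.mgrid[0:384,0:512]
    return pw(n,np.c_[u.ravel(),v.ravel()],d=d.ravel()).reshape(384,512,3)
E
python3 - <<'E'
from h import *
a=np.load("top0.npz");p,d=a["p"],a["d"]
crop("top",p,110,130,210,215,7,"t1.png")
crop("top",p,295,165,375,245,7,"t2.png")
C=cloud("top",d)
# box top points
m=(abs(C[...,2]-.082)<.006)&(C[...,1]>0.0)&(C[...,1]<.45)
m[:,:110]=0;m[:,210:]=0
P=C[m][:,:2].astype(np.float32); print(len(P),cv2.minAreaRect(P),np.median(C[m][:,2]))
m=(abs(C[...,2]-.04)<.006); m[:, :300]=0;m[:,375:]=0;m[:165]=0;m[245:]=0
P=C[m][:,:2].astype(np.float32); print(len(P),cv2.minAreaRect(P),np.median(C[m][:,2]))
m=(abs(C[...,2]-.05)<.004); m[:, :300]=0;m[:,375:]=0;m[:165]=0;m[245:]=0
P=C[m][:,:2].astype(np.float32); print(len(P),cv2.minEnclosingCircle(P),P.mean(0),np.median(C[m][:,2]))
s=np.load("scene0.npz")
crop("s",s["p"],95,200,235,310,5,"s1.png")
E
```

```text
3028 ((0.3787822127342224, 0.20350432395935059), (0.7086837291717529, 0.24821045994758606), 6.163829803466797) 0.08282693169333122
1546 ((0.533140242099762, -0.34220337867736816), (0.14955678582191467, 0.18710090219974518), 77.50762176513672) 0.03941409150979025
612 ((0.5516673922538757, -0.3495405614376068), 0.08020661771297455) [ 0.5559017  -0.34863496] 0.05009397455338804
```

View pics/t1.png

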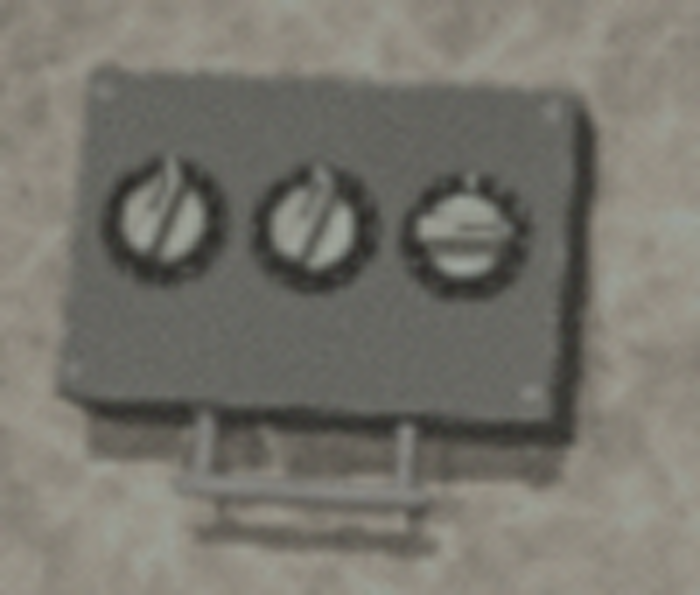

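View pics/t2.png

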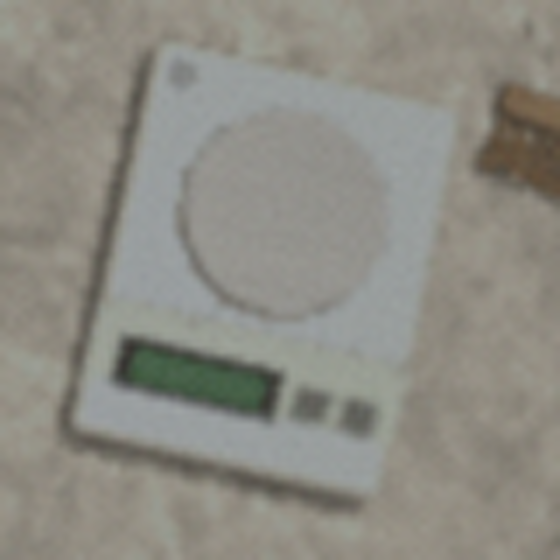

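View pics/s1.png

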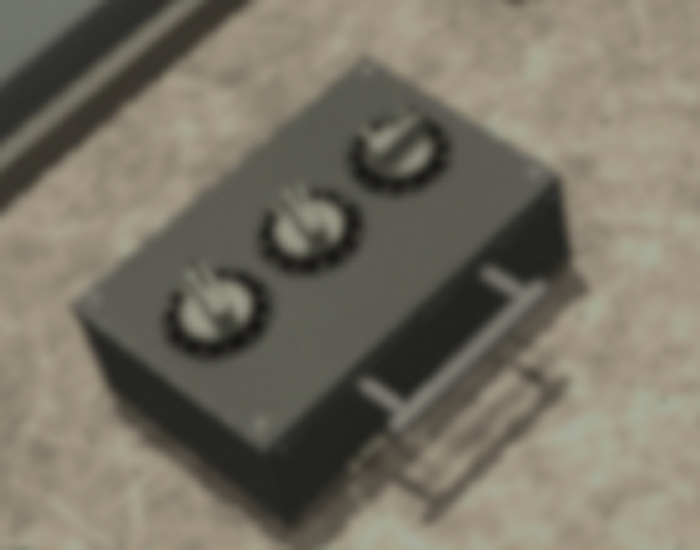

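```bash
python3 - <<'E'
from h import *
from scipy.optimize import minimize
for n in("top","scene"):
    a=np.load(n+"0.npz");C=cloud(n,a["d"])
    m=((abs(C[...,2]-.083)<.006)&(C[...,1]>0.05)&(C[...,1]<.42)&(C[...,0]>.45)&(C[...,0]<.85)).astype(np.uint8)
    k,l,st,_=cv2.connectedComponentsWithStats(m); i=1+st[1:,4].argmax()
    P=C[l==i]; print(n,len(P),cv2.minAreaRect(P[:,:2].astype(np.float32)),np.median(P[:,2]))
    # pan
    m=((abs(C[...,2]-.050)<.004)&(abs(C[...,1]+.35)<.12)&(abs(C[...,0]-.57)<.12)).astype(np.uint8)
    k,l,st,_=cv2.connectedComponentsWithStats(m); i=1+st[1:,4].argmax()
    P=C[l==i]; print(n,len(P),cv2.minEnclosingCircle(P[:,:2].astype(np.float32)),np.median(P,axis=0))
    m=((C[...,2]>.03)&(C[...,2]<.2)&(abs(C[...,1]+.35)<.15)&(abs(C[...,0]-.55)<.15)).astype(np.uint8)
    k,l,st,_=cv2.connectedComponentsWithStats(m); i=1+st[1:,4].argmax()
    P=C[l==i]; print(n,len(P),cv2.minAreaRect(P[:,:2].astype(np.float32)))
c=pw("top",[[110+x/7,130+y/7] for x,y in [(92,70),(580,92),(553,418),(62,393)]],z=.082)
print(c,np.linalg.norm(np.diff(c,axis=0),axis=1),c.mean(0))
c=pw("scene",[[95+x/5,200+y/5] for x,y in [(365,57),(562,178),(275,447),(78,303)]],z=.082)
print(c,np.linalg.norm(np.diff(c,axis=0),axis=1),c.mean(0))
# pan center pixels
print(pw("top",[[295+285/7,165+213/7]],z=.05), pw("scene",[[295,154.5]],z=.05))
a=np.load("top0.npz");crop("top",a["p"],225,95,385,285,4,"t3.png")
E
```

```text
top 3065 ((0.6420664191246033, 0.23224112391471863), (0.23356926441192627, 0.1591726392507553), 87.35472106933594) 0.08300021688251524
top 590 ((0.5586545467376709, -0.35065218806266785), 0.050767477601766586) [ 0.55626984 -0.3500013   0.05020417]
top 2483 ((0.532227635383606, -0.34225940704345703), (0.14996972680091858, 0.19046200811862946), 77.0562515258789)
scene 3392 ((0.6419123411178589, 0.23360109329223633), (0.23220211267471313, 0.1594214141368866), 87.72195434570312) 0.0811739235425033
scene 360 ((0.5573173761367798, -0.34950947761535645), 0.05004803091287613) [ 0.55620014 -0.34829467  0.04981439]
scene 1565 ((0.5324206948280334, -0.3427705764770508), (0.15702024102210999, 0.19123107194900513), 77.83012390136719)
[[0.72073638 0.34118375 0.082     ]
 [0.71184583 0.11244886 0.082     ]
 [0.56090623 0.11897456 0.082     ]
 [0.56914387 0.34530947 0.082     ]] [0.22890761 0.1510806  0.22648477] [0.64065808 0.22947916 0.082     ]
[[0.71057545 0.11921013 0.082     ]
 [0.5550546  0.1257165  0.082     ]
 [0.56317435 0.34688348 0.082     ]
 [0.71655    0.34316927 0.082     ]] [0.15565689 0.22131599 0.15342062] [0.6363386  0.23374485 0.082     ]
[[ 0.5539608  -0.34940917  0.05      ]] [[ 0.5556381  -0.34332452  0.05      ]]
```

View pics/t3.png

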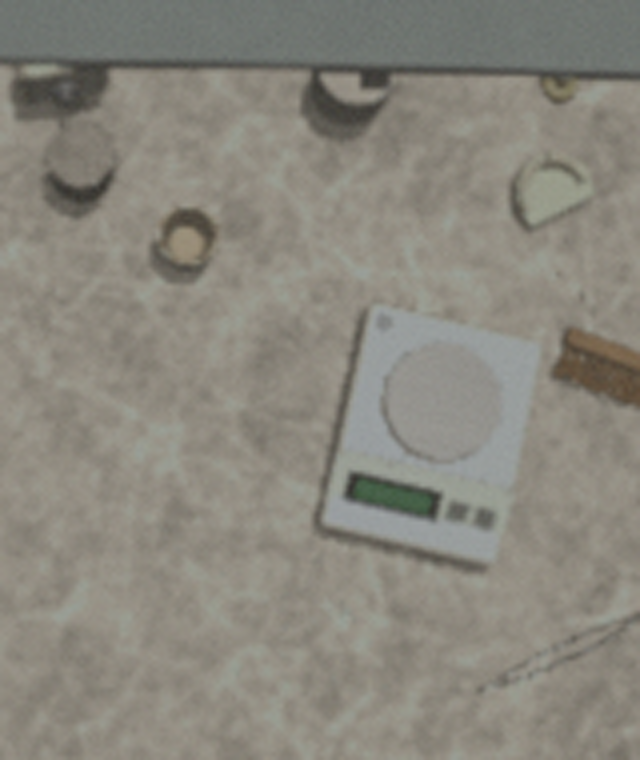

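```bash
cat >> h.py <<'E'
BX=np.array([.641,.231]);YAW=-.040
def b2w(P):
    P=np.atleast_2d(np.array(P,float));c,s=np.cos(YAW),np.sin(YAW)
    return np.c_[BX[0]+c*P[:,0]-s*P[:,1],BX[1]+s*P[:,0]+c*P[:,1],P[:,2]]
def rect(n,p,cx,cy,z,half,px):
    # box-frame rectified, up=+x, left=+y
    v,u=np.mgrid[0:px,0:px]; X=cx+half*(1-2*v/px);Y=cy+half*(1-2*u/px)
    q=wp(n,b2w(np.c_[X.ravel(),Y.ravel(),np.full(px*px,z)])).astype(np.float32)
    return cv2.remap(p,q[:,0].reshape(px,px),q[:,1].reshape(px,px),cv2.INTER_CUBIC)
def dials(tag):
    rows=[]
    for n in("top","scene"):
        p,d=camera(n)
        rows.append(np.hstack([rect(n,p,.0045,y,.105,.036,260) for y in(.07,0,-.07)]))
    I=np.vstack(rows); 
    for i in range(3):
        for j in range(2):
            cv2.circle(I,(130+260*i,130+260*j),2,(0,0,255),-1)
    cv2.imwrite(f"pics/{tag}.png",I)
E
python3 -c "
from h import *
dials('d0')"
```

```text
(no output)
```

View pics/d0.png

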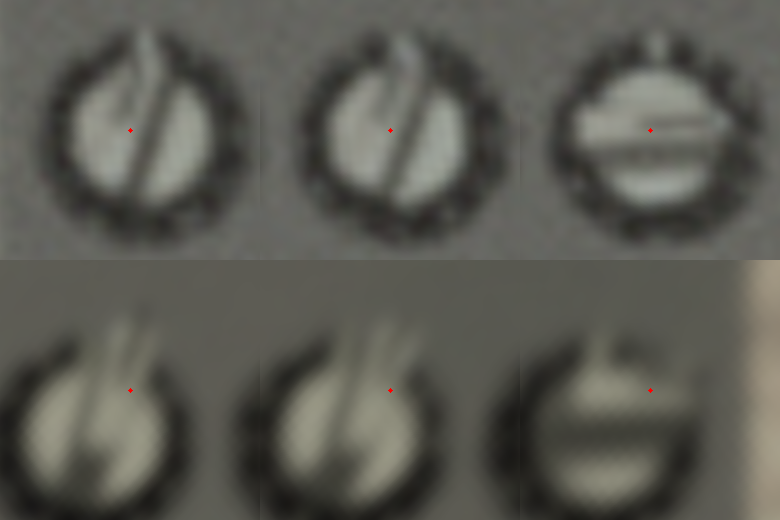

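```bash
cat >> h.py <<'E'
def Rdown(yaw): # tool x at world angle yaw, z down
    c,s=np.cos(yaw),np.sin(yaw)
    return R.from_matrix(np.array([[c,s,0],[s,-c,0],[0,0,-1.]]))
def st():
    s=read_state();r=R.from_quat(s["eef_rot"]);x=r.as_matrix()[:,0]
    print("t",round(s["time"],2),"pos",s["ee_pos"].round(4),"yaw",np.degrees(np.arctan2(x[1],x[0])).round(2),"tilt",np.degrees(np.arccos(-r.as_matrix()[2,2])).round(2),"F",s["ft_force"].round(1),"w",round(s["width"],4),"q",s["joint_positions"].round(2))
def plan(tgt,yaw,N,jaw,Rt=None):
    st();s=read_state();p=s["ee_pos"];r=R.from_quat(s["eef_rot"]);Rt=Rt or Rdown(np.radians(yaw))
    D=(r.inv()*Rt).as_rotvec(degrees=True);dp=(np.array(tgt)-p)/N
    out=[]
    for i in range(N):
        ri=r*R.from_rotvec(D*i/N,degrees=True)
        out.append([*(D/N).round(2),*ri.inv().apply(dp).round(4),jaw])
    print("total",D.round(2),"perrow mm",(np.linalg.norm(dp)*1e3).round(1))
    for k in range(0,N,10):print(str([[float(v) for v in q] for q in out[k:k+10]]))
E
python3 -c "
from h import *
print(b2w([[.0045,.07,.1065],[.0045,0,.1065],[.0045,-.07,.1065]]))
plan([.6483,.301,.17],163,30,0.0)"
```

```text
[[0.64829565 0.30076406 0.1065    ]
 [0.6454964  0.23082005 0.1065    ]
 [0.64269715 0.16087604 0.1065    ]]
t 0.2 pos [ 0.1982 -0.5925  0.2391] yaw 18.49 tilt 0.05 F [-0.5  0.3  0.9] w 0.087 q [ 1.23  0.33 -0.06  1.46  0.02  1.35 -0.09]
total [-2.0000e-02 -6.0000e-02 -1.4451e+02] perrow mm 33.4
[[-0.0, -0.0, -4.82, 0.0237, -0.0235, 0.0023, 0.0], [-0.0, -0.0, -4.82, 0.0256, -0.0214, 0.0023, 0.0], [-0.0, -0.0, -4.82, 0.0273, -0.0192, 0.0023, 0.0], [-0.0, -0.0, -4.82, 0.0288, -0.0168, 0.0023, 0.0], [-0.0, -0.0, -4.82, 0.0301, -0.0144, 0.0023, 0.0], [-0.0, -0.0, -4.82, 0.0312, -0.0118, 0.0023, 0.0], [-0.0, -0.0, -4.82, 0.0321, -0.0091, 0.0023, 0.0], [-0.0, -0.0, -4.82, 0.0327, -0.0064, 0.0023, 0.0], [-0.0, -0.0, -4.82, 0.0332, -0.0036, 0.0023, 0.0], [-0.0, -0.0, -4.82, 0.0333, -0.0008, 0.0023, 0.0]]
[[-0.0, -0.0, -4.82, 0.0333, 0.002, 0.0023, 0.0], [-0.0, -0.0, -4.82, 0.033, 0.0048, 0.0023, 0.0], [-0.0, -0.0, -4.82, 0.0325, 0.0075, 0.0023, 0.0], [-0.0, -0.0, -4.82, 0.0317, 0.0102, 0.0023, 0.0], [-0.0, -0.0, -4.82, 0.0308, 0.0129, 0.0023, 0.0], [-0.0, -0.0, -4.82, 0.0296, 0.0154, 0.0023, 0.0], [-0.0, -0.0, -4.82, 0.0282, 0.0178, 0.0023, 0.0], [-0.0, -0.0, -4.82, 0.0266, 0.0201, 0.0023, 0.0], [-0.0, -0.0, -4.82, 0.0248, 0.0223, 0.0023, 0.0], [-0.0, -0.0, -4.82, 0.0229, 0.0243, 0.0023, 0.0]]
[[-0.0, -0.0, -4.82, 0.0207, 0.0261, 0.0023, 0.0], [-0.0, -0.0, -4.82, 0.0185, 0.0278, 0.0023, 0.0], [-0.0, -0.0, -4.82, 0.0161, 0.0292, 0.0023, 0.0], [-0.0, -0.0, -4.82, 0.0136, 0.0305, 0.0023, 0.0], [-0.0, -0.0, -4.82, 0.0109, 0.0315, 0.0023, 0.0], [-0.0, -0.0, -4.82, 0.0083, 0.0323, 0.0023, 0.0], [-0.0, -0.0, -4.82, 0.0055, 0.0329, 0.0023, 0.0], [-0.0, -0.0, -4.82, 0.0027, 0.0332, 0.0023, 0.0], [-0.0, -0.0, -4.82, -0.0001, 0.0334, 0.0023, 0.0], [-0.0, -0.0, -4.82, -0.0029, 0.0332, 0.0023, 0.0]]
```

Request:
send_rows:
  steps:
    - [0,0,-4.8,0.024,-0.023,0.002,0]
    - [0,0,-4.8,0.026,-0.021,0.002,0]
    - [0,0,-4.8,0.027,-0.019,0.002,0]
    - [0,0,-4.8,0.029,-0.017,0.002,0]
    - [0,0,-4.8,0.03,-0.014,0.002,0]
    - [0,0,-4.8,0.031,-0.012,0.002,0]
    - [0,0,-4.8,0.032,-0.009,0.002,0]
    - [0,0,-4.8,0.033,-0.006,0.002,0]
    - [0,0,-4.8,0.033,-0.004,0.002,0]
    - [0,0,-4.8,0.033,-0.001,0.002,0]
  force: 20

```text
time: 1.2
ee_pos: [0.347, -0.2863, 0.216]
eef_rot: [0.83, 0.558, -0.001, -0.001]
ft_force: [0.0, -0.1, -0.5]
width: 0.0436
```

```bash
python3 -c "
from h import *
plan([.6483,.301,.17],163,20,0.0)"
```

```text
t 1.2 pos [ 0.347  -0.2863  0.216 ] yaw 67.88 tilt 0.21 F [ 0.  -0.1 -0.5] w 0.0436 q [ 0.97 -0.02 -0.38  1.91 -0.01  1.25  0.21]
total [ -0.2   -0.12 -95.12] perrow mm 33.1
[[-0.01, -0.01, -4.76, 0.0329, 0.0029, 0.0023, 0.0], [-0.01, -0.01, -4.76, 0.0325, 0.0056, 0.0023, 0.0], [-0.01, -0.01, -4.76, 0.0319, 0.0083, 0.0023, 0.0], [-0.01, -0.01, -4.76, 0.0311, 0.0109, 0.0023, 0.0], [-0.01, -0.01, -4.76, 0.0301, 0.0135, 0.0023, 0.0], [-0.01, -0.01, -4.76, 0.0289, 0.0159, 0.0023, 0.0], [-0.01, -0.01, -4.76, 0.0275, 0.0183, 0.0023, 0.0], [-0.01, -0.01, -4.76, 0.0259, 0.0205, 0.0023, 0.0], [-0.01, -0.01, -4.76, 0.0241, 0.0226, 0.0023, 0.0], [-0.01, -0.01, -4.76, 0.0221, 0.0245, 0.0023, 0.0]]
[[-0.01, -0.01, -4.76, 0.02, 0.0262, 0.0023, 0.0], [-0.01, -0.01, -4.76, 0.0178, 0.0278, 0.0023, 0.0], [-0.01, -0.01, -4.76, 0.0154, 0.0292, 0.0023, 0.0], [-0.01, -0.01, -4.76, 0.013, 0.0304, 0.0023, 0.0], [-0.01, -0.01, -4.76, 0.0104, 0.0313, 0.0023, 0.0], [-0.01, -0.01, -4.76, 0.0078, 0.0321, 0.0023, 0.0], [-0.01, -0.01, -4.76, 0.0051, 0.0326, 0.0023, 0.0], [-0.01, -0.01, -4.76, 0.0024, 0.0329, 0.0023, 0.0], [-0.01, -0.01, -4.76, -0.0004, 0.033, 0.0023, 0.0], [-0.01, -0.01, -4.76, -0.0031, 0.0329, 0.0023, 0.0]]
```

Request:
send_rows:
  steps:
    - [0,0,-4.8,0.033,0.003,0.002,0]
    - [0,0,-4.8,0.033,0.006,0.002,0]
    - [0,0,-4.8,0.032,0.008,0.002,0]
    - [0,0,-4.8,0.031,0.011,0.002,0]
    - [0,0,-4.8,0.03,0.0135,0.002,0]
    - [0,0,-4.8,0.029,0.016,0.002,0]
    - [0,0,-4.8,0.0275,0.018,0.002,0]
    - [0,0,-4.8,0.026,0.0205,0.002,0]
    - [0,0,-4.8,0.024,0.0225,0.002,0]
    - [0,0,-4.8,0.022,0.0245,0.002,0]

```text
time: 2.2
ee_pos: [0.4957, 0.0234, 0.1951]
eef_rot: [0.516, 0.857, -0.002, -0.0]
ft_force: [1.1, -1.5, 0.2]
width: 0.0437
```

```bash
python3 -c "
from h import *
plan([.6483,.301,.14],163,10,0.0)"
```

```text
t 2.2 pos [0.4957 0.0234 0.1951] yaw 117.86 tilt 0.19 F [ 1.1 -1.5  0.2] w 0.0437 q [ 0.57  0.15 -0.76  1.82  0.11  1.22  0.26]
total [-1.900e-01  3.000e-02 -4.514e+01] perrow mm 32.2
[[-0.02, 0.0, -4.51, 0.0174, 0.0265, 0.0054, 0.0], [-0.02, 0.0, -4.51, 0.0153, 0.0278, 0.0054, 0.0], [-0.02, 0.0, -4.51, 0.0131, 0.0289, 0.0054, 0.0], [-0.02, 0.0, -4.51, 0.0107, 0.0298, 0.0054, 0.0], [-0.02, 0.0, -4.51, 0.0084, 0.0306, 0.0055, 0.0], [-0.02, 0.0, -4.51, 0.0059, 0.0311, 0.0055, 0.0], [-0.02, 0.0, -4.51, 0.0035, 0.0315, 0.0055, 0.0], [-0.02, 0.0, -4.51, 0.001, 0.0317, 0.0055, 0.0], [-0.02, 0.0, -4.51, -0.0015, 0.0316, 0.0055, 0.0], [-0.02, 0.0, -4.51, -0.004, 0.0314, 0.0055, 0.0]]
```

Request:
send_rows:
  steps:
    - [0,0,-4.5,0.0175,0.0265,0.005,0]
    - [0,0,-4.5,0.015,0.028,0.005,0]
    - [0,0,-4.5,0.013,0.029,0.005,0]
    - [0,0,-4.5,0.011,0.03,0.005,0]
    - [0,0,-4.5,0.0085,0.0305,0.005,0]
    - [0,0,-4.5,0.006,0.031,0.005,0]
    - [0,0,-4.5,0.0035,0.0315,0.005,0]
    - [0,0,-4.5,0.001,0.0315,0.005,0]
    - [0,0,-4.5,-0.0015,0.0315,0.005,0]
    - [0,0,-4.5,-0.004,0.0315,0.005,0]

```text
time: 3.2
ee_pos: [0.6504, 0.3129, 0.1398]
eef_rot: [0.135, 0.991, -0.003, -0.001]
ft_force: [0.4, -0.5, 0.6]
width: 0.0435
```

```bash
python3 -c "
from h import *
plan([.6483,.3008,.1065],163,10,0.0)"
```

```text
t 3.2 pos [0.6504 0.3129 0.1398] yaw 164.5 tilt 0.35 F [ 0.4 -0.5  0.6] w 0.0435 q [-0.02  0.75 -0.82  1.24  0.54  1.37  0.49]
total [-0.34 -0.05  1.5 ] perrow mm 3.6
[[-0.03, -0.0, 0.15, -0.0001, -0.0012, 0.0033, 0.0], [-0.03, -0.0, 0.15, -0.0001, -0.0012, 0.0033, 0.0], [-0.03, -0.0, 0.15, -0.0001, -0.0012, 0.0033, 0.0], [-0.03, -0.0, 0.15, -0.0001, -0.0012, 0.0033, 0.0], [-0.03, -0.0, 0.15, -0.0001, -0.0012, 0.0033, 0.0], [-0.03, -0.0, 0.15, -0.0001, -0.0012, 0.0033, 0.0], [-0.03, -0.0, 0.15, -0.0001, -0.0012, 0.0033, 0.0], [-0.03, -0.0, 0.15, -0.0001, -0.0012, 0.0033, 0.0], [-0.03, -0.0, 0.15, -0.0001, -0.0012, 0.0033, 0.0], [-0.03, -0.0, 0.15, -0.0001, -0.0012, 0.0033, 0.0]]
```

Center laterally first and descend, then close in the next call.

Request:
send_rows:
  steps:
    - [-0.3,0,0.8,0,-0.006,0,0]
    - [0,0,0.7,0,-0.006,0,0]
    - [0,0,0,0,0,0.006,0]
    - [0,0,0,0,0,0.007,0]
    - [0,0,0,0,0,0.007,0]
    - [0,0,0,0,0,0.006,0]
    - [0,0,0,0,0,0.004,0]
    - [0,0,0,0,0,0.003,0]
    - [0,0,0,0,0,0,0]
    - [0,0,0,0,0,0,0]

```text
time: 4.2
ee_pos: [0.6461, 0.3013, 0.1013]
eef_rot: [0.148, 0.989, -0.001, -0.002]
ft_force: [0.0, -0.4, 1.2]
width: 0.0434
```

```bash
python3 -c "
from h import *
plan([.6483,.3008,.1065],163,10,0.0)" | head -2
```

```text
t 4.2 pos [0.6461 0.3013 0.1013] yaw 163.04 tilt 0.26 F [ 0.  -0.4  1.2] w 0.0434 q [ 0.01  0.76 -0.81  1.31  0.55  1.3   0.46]
total [-0.14 -0.22  0.04] perrow mm 0.6
```

Request:
send_rows:
  steps:
    - [0,0,0,-0.002,0,-0.004,0.2]
    - [0,0,0,0,0,0,0.5]
    - [0,0,0,0,0,0,0.8]
    - [0,0,0,0,0,0,1]
    - [0,0,0,0,0,0,1]
    - [0,0,0,0,0,0,1]
    - [0,0,0,0,0,0,1]
    - [0,0,0,0,0,0,1]
    - [0,0,0,0,0,0,1]
    - [0,0,0,0,0,0,1]
  force: 20

```text
time: 5.2
ee_pos: [0.6485, 0.3037, 0.1067]
eef_rot: [0.147, 0.989, 0.002, -0.001]
ft_force: [0.6, 0.8, -0.4]
width: 0.012
```

```bash
python3 -c "
from h import *
st();dials('d1')"
```

```text
t 5.2 pos [0.6485 0.3037 0.1067] yaw 163.14 tilt 0.24 F [ 0.6  0.8 -0.4] w 0.012 q [ 0.    0.76 -0.82  1.3   0.55  1.3   0.47]
```

View pics/d1.png

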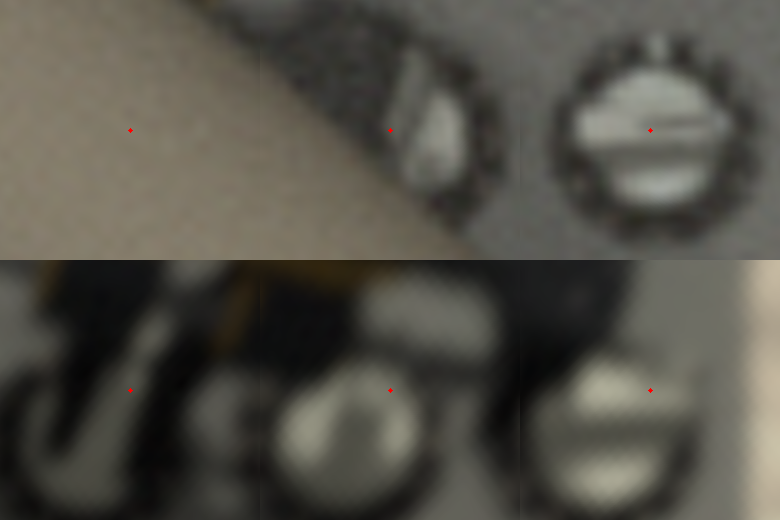

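Request:
send_rows:
  steps:
    - [0,0,-4,0,0,0,1]
    - [0,0,-8,0,0,0,1]
    - [0,0,-8,0,0,0,1]
    - [0,0,-8,0,0,0,1]
    - [0,0,-8,0,0,0,1]
    - [0,0,-8,0,0,0,1]
    - [0,0,-8,0,0,0,1]
    - [0,0,-8,0,0,0,1]
    - [0,0,-8,0,0,0,1]
    - [0,0,-5,0,0,0,1]

```text
time: 6.3
ee_pos: [0.6499, 0.3, 0.1067]
eef_rot: [-0.491, 0.871, -0.001, -0.001]
ft_force: [1.0, 0.9, -1.4]
width: 0.0118
```

```bash
python3 -c "
from h import *
st()"
```

```text
t 6.3 pos [0.6499 0.3    0.1067] yaw -121.2 tilt 0.09 F [ 1.   0.9 -1.4] w 0.0118 q [ 0.11  0.86 -1.03  1.29  0.72  1.38  1.71]
```

Request:
send_rows:
  steps:
    - [0,0,1,0,0,0,1]
    - [0,0,0,0,0,0,1]
    - [0,0,0,0,0,0,0]
    - [0,0,0,0,0,0,0]
    - [0,0,0,0,0,0,0]
    - [0,0,0,0,0,-0.008,0]
    - [0,0,0,0,0,-0.01,0]
    - [0,0,0,0,0,-0.01,0]
    - [0,0,0,0,0,-0.008,0]
    - [0,0,0,0,0,0,0]

```text
time: 7.3
ee_pos: [0.6503, 0.2996, 0.1472]
eef_rot: [-0.479, 0.878, -0.001, -0.0]
ft_force: [-0.2, 0.8, -0.0]
width: 0.0436
```

```bash
sed -i 's/^BX=.*/BX=np.array([.643,.233]);YAW=-.040/' h.py; python3 -c "
from h import *
print(b2w([[.0045,0,.1],[.0045,-.07,.1]]))
plan([.6475,.2328,.145],162,10,0.0)"
```

```text
[[0.6474964  0.23282005 0.1       ]
 [0.64469715 0.16287604 0.1       ]]
t 7.3 pos [0.6503 0.2996 0.1472] yaw -122.74 tilt 0.12 F [-0.2  0.8 -0. ] w 0.0436 q [ 0.11  0.82 -1.05  1.25  0.7   1.44  1.7 ]
total [-1.300e-01 -2.000e-02  7.526e+01] perrow mm 6.7
[[-0.01, -0.0, 7.53, 0.0058, -0.0034, 0.0002, 0.0], [-0.01, -0.0, 7.53, 0.0053, -0.0041, 0.0002, 0.0], [-0.01, -0.0, 7.53, 0.0047, -0.0048, 0.0002, 0.0], [-0.01, -0.0, 7.53, 0.004, -0.0053, 0.0002, 0.0], [-0.01, -0.0, 7.53, 0.0033, -0.0058, 0.0002, 0.0], [-0.01, -0.0, 7.53, 0.0025, -0.0062, 0.0002, 0.0], [-0.01, -0.0, 7.53, 0.0017, -0.0065, 0.0002, 0.0], [-0.01, -0.0, 7.53, 0.0008, -0.0066, 0.0002, 0.0], [-0.01, -0.0, 7.53, -0.0001, -0.0067, 0.0002, 0.0], [-0.01, -0.0, 7.53, -0.0009, -0.0066, 0.0002, 0.0]]
```

Request:
send_rows:
  steps:
    - [0,0,7.5,0.006,-0.0035,0,0]
    - [0,0,7.5,0.0055,-0.004,0,0]
    - [0,0,7.5,0.0045,-0.005,0,0]
    - [0,0,7.5,0.004,-0.0055,0,0]
    - [0,0,7.5,0.0035,-0.006,0,0]
    - [0,0,7.5,0.0025,-0.006,0,0]
    - [0,0,7.5,0.0015,-0.0065,0,0]
    - [0,0,7.5,0.001,-0.0065,0,0]
    - [0,0,7,0,-0.0065,0,0]
    - [0,0,6,0,-0.006,0,0]

```text
time: 8.3
ee_pos: [0.6445, 0.2322, 0.1474]
eef_rot: [0.161, 0.987, -0.001, 0.0]
ft_force: [-0.4, 0.1, -0.7]
width: 0.0436
```

```bash
python3 -c "
from h import *
plan([.6475,.2328,.1065],162,5,0.0)"
```

```text
t 8.3 pos [0.6445 0.2322 0.1474] yaw 161.49 tilt 0.06 F [-0.4  0.1 -0.7] w 0.0436 q [ 0.14  0.67 -0.85  1.36  0.5   1.33  0.54]
total [-0.06  0.01 -0.51] perrow mm 8.2
[[-0.01, 0.0, -0.1, -0.0005, 0.0003, 0.0082, 0.0], [-0.01, 0.0, -0.1, -0.0005, 0.0003, 0.0082, 0.0], [-0.01, 0.0, -0.1, -0.0005, 0.0003, 0.0082, 0.0], [-0.01, 0.0, -0.1, -0.0005, 0.0003, 0.0082, 0.0], [-0.01, 0.0, -0.1, -0.0005, 0.0003, 0.0082, 0.0]]
```

Request:
send_rows:
  steps:
    - [0,0,0,-0.003,0,0.006,0]
    - [0,0,0,0,0,0.008,0]
    - [0,0,0,0,0,0.008,0]
    - [0,0,0,0,0,0.008,0]
    - [0,0,0,0,0,0.004,0]
    - [0,0,0,0,0,0.002,0.3]
    - [0,0,0,0,0,0,1]
    - [0,0,0,0,0,0,1]
    - [0,0,0,0,0,0,1]
    - [0,0,0,0,0,0,1]

```text
time: 9.3
ee_pos: [0.6469, 0.2333, 0.1072]
eef_rot: [0.156, 0.988, 0.001, -0.001]
ft_force: [8.8, 7.6, -11.9]
width: 0.0121
```

```bash
python3 -c "
from h import *
st()"
```

```text
t 9.3 pos [0.6469 0.2333 0.1072] yaw 162.05 tilt 0.11 F [  8.8   7.6 -11.9] w 0.0121 q [ 0.13  0.71 -0.83  1.39  0.53  1.27  0.53]
```

Request:
send_rows:
  steps:
    - [0,0,4,0,0,0,1]
    - [0,0,8,0,0,0,1]
    - [0,0,8,0,0,0,1]
    - [0,0,8,0,0,0,1]
    - [0,0,8,0,0,0,1]
    - [0,0,8,0,0,0,1]
    - [0,0,8,0,0,0,1]
    - [0,0,8,0,0,0,1]
    - [0,0,8,0,0,0,1]
    - [0,0,4.5,0,0,0,1]

```text
time: 10.3
ee_pos: [0.6489, 0.2347, 0.1072]
eef_rot: [0.727, 0.687, 0.003, -0.0]
ft_force: [1.6, 0.7, -2.9]
width: 0.0115
```

```bash
python3 -c "
from h import *
st()"
```

```text
t 10.3 pos [0.6489 0.2347 0.1072] yaw 86.75 tilt 0.39 F [ 1.6  0.7 -2.9] w 0.0115 q [-0.01  0.63 -0.59  1.4   0.36  1.21 -0.69]
```

Request:
send_rows:
  steps:
    - [0,0,-1,0,0,0,1]
    - [0,0,0,0,0,0,1]
    - [0,0,0,0,0,0,0]
    - [0,0,0,0,0,0,0]
    - [0,0,0,0,0,0,0]
    - [0,0,0,0,0,-0.008,0]
    - [0,0,0,0,0,-0.01,0]
    - [0,0,0,0,0,-0.01,0]
    - [0,0,0,0,-0.008,-0.008,0]
    - [0,0,0,-0.015,0,0,0]

```text
time: 11.3
ee_pos: [0.6393, 0.2227, 0.1484]
eef_rot: [0.717, 0.697, 0.005, -0.001]
ft_force: [0.4, 0.6, -0.0]
width: 0.0434
```

```bash
sed -i 's/^BX=.*/BX=np.array([.6445,.2329]);YAW=-.039/' h.py; python3 -c "
from h import *
print(b2w([[.0045,0,.1],[.0045,-.07,.1]]))
plan([.6462,.1629,.145],92,5,0.0)"
```

```text
[[0.64899658 0.23272454 0.1       ]
 [0.64626727 0.16277777 0.1       ]]
t 11.3 pos [0.6393 0.2227 0.1484] yaw 88.43 tilt 0.58 F [ 0.4  0.6 -0. ] w 0.0434 q [ 0.03  0.57 -0.61  1.4   0.33  1.26 -0.64]
total [ 0.36 -0.46 -3.57] perrow mm 12.0
[[0.07, -0.09, -0.71, -0.0119, 0.0017, 0.0006, 0.0], [0.07, -0.09, -0.71, -0.0119, 0.0016, 0.0006, 0.0], [0.07, -0.09, -0.71, -0.0119, 0.0014, 0.0006, 0.0], [0.07, -0.09, -0.71, -0.012, 0.0013, 0.0006, 0.0], [0.07, -0.09, -0.71, -0.012, 0.0011, 0.0007, 0.0]]
```

Request:
send_rows:
  steps:
    - [0.3,-0.4,-0.7,-0.012,0.0015,0,0]
    - [0,0,-0.7,-0.012,0.0015,0,0]
    - [0,0,-0.7,-0.012,0.0015,0,0]
    - [0,0,-0.7,-0.012,0.0015,0,0]
    - [0,0,-0.7,-0.009,0.001,0,0]
    - [0,0,0,0,0,0,0]
    - [0,0,0,0,0,0,0]
    - [0,0,0,0,0,0,0]
    - [0,0,0,0,0,0,0]
    - [0,0,0,0,0,0,0]

```text
time: 12.3
ee_pos: [0.6463, 0.1535, 0.1473]
eef_rot: [0.695, 0.719, -0.002, 0.001]
ft_force: [-0.7, -0.7, 0.7]
width: 0.0436
```

```bash
python3 -c "
from h import *
plan([.6462,.1629,.1065],92,5,0.0);dials('d2')"
```

```text
t 12.3 pos [0.6463 0.1535 0.1473] yaw 91.88 tilt 0.31 F [-0.7 -0.7  0.7] w 0.0436 q [ 0.13  0.55 -0.61  1.43  0.33  1.26 -0.48]
total [-0.11  0.29 -0.12] perrow mm 8.4
[[-0.02, 0.06, -0.02, 0.0019, 0.0001, 0.0081, 0.0], [-0.02, 0.06, -0.02, 0.0019, 0.0, 0.0081, 0.0], [-0.02, 0.06, -0.02, 0.0019, 0.0, 0.0082, 0.0], [-0.02, 0.06, -0.02, 0.0019, 0.0, 0.0082, 0.0], [-0.02, 0.06, -0.02, 0.0019, 0.0, 0.0082, 0.0]]
```

View pics/d2.png

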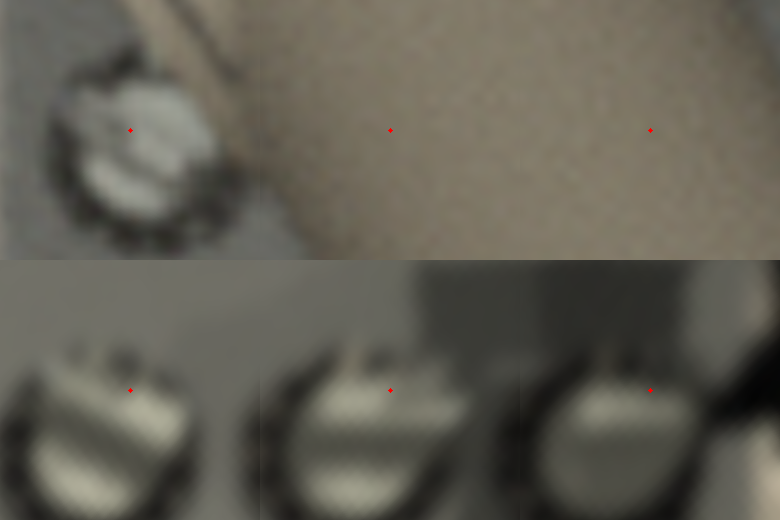

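Request:
send_rows:
  steps:
    - [0,0,0,0.008,0,0.006,0]
    - [0,0,0,0,0,0.008,0]
    - [0,0,0,0,0,0.008,0]
    - [0,0,0,0,0,0.008,0]
    - [0,0,0,0,0,0.004,0]
    - [0,0,0,0,0,0.002,0.3]
    - [0,0,0,0,0,0,1]
    - [0,0,0,0,0,0,1]
    - [0,0,0,0,0,0,1]
    - [0,0,0,0,0,0,1]

```text
time: 13.4
ee_pos: [0.646, 0.1625, 0.1074]
eef_rot: [0.695, 0.719, -0.002, 0.001]
ft_force: [10.5, 3.0, -12.2]
width: 0.0119
```

```bash
python3 -c "
from h import *
st()"
```

```text
t 13.4 pos [0.646  0.1625 0.1074] yaw 91.92 tilt 0.29 F [ 10.5   3.  -12.2] w 0.0119 q [ 0.11  0.59 -0.6   1.46  0.35  1.2  -0.51]
```

Request:
send_rows:
  steps:
    - [0,0,-4,0,0,0,1]
    - [0,0,-8,0,0,0,1]
    - [0,0,-8,0,0,0,1]
    - [0,0,-8,0,0,0,1]
    - [0,0,-8,0,0,0,1]
    - [0,0,-8,0,0,0,1]
    - [0,0,-7,0,0,0,1]
    - [0,0,-4,0,0,0,1]
    - [0,0,0,0,0,0,1]
    - [0,0,0,0,0,0,1]

```text
time: 14.4
ee_pos: [0.6464, 0.1627, 0.1074]
eef_rot: [0.267, 0.964, -0.002, 0.0]
ft_force: [-0.3, 0.9, -0.9]
width: 0.0115
```

```bash
python3 -c "
from h import *
st()"
```

```text
t 14.4 pos [0.6464 0.1627 0.1074] yaw 149.01 tilt 0.22 F [-0.3  0.9 -0.9] w 0.0115 q [ 0.23  0.65 -0.78  1.46  0.47  1.23  0.42]
```

Request:
send_rows:
  steps:
    - [0,0,1.2,0,0,0,1]
    - [0,0,0,0,0,0,1]
    - [0,0,0,0,0,0,0]
    - [0,0,0,0,0,0,0]
    - [0,0,0,0,0,0,0]
    - [0,0,0,0,0,-0.008,0]
    - [0,0,0,0,0,-0.01,0]
    - [0,0,0,0,0,-0.01,0]
    - [0,0,0,0,0,-0.008,0.5]
    - [0,0,0,0,0,0,1]

```text
time: 15.4
ee_pos: [0.6472, 0.1631, 0.1487]
eef_rot: [0.281, 0.96, -0.001, 0.002]
ft_force: [-0.4, -0.4, 1.0]
width: 0.0341
```

```bash
python3 -c "
from h import *
t=b2w([[-.0925,0,.13]])[0];print(t)
plan(t,177.8,10,1)"
```

```text
[0.55207034 0.23650659 0.13      ]
t 15.4 pos [0.6472 0.1631 0.1487] yaw 147.4 tilt 0.27 F [-0.4 -0.4  1. ] w 0.0341 q [ 0.23  0.61 -0.8   1.42  0.44  1.3   0.41]
total [ -0.17   0.21 -30.4 ] perrow mm 12.2
[[-0.02, 0.02, -3.04, 0.012, 0.0011, 0.0018, 1.0], [-0.02, 0.02, -3.04, 0.0119, 0.0017, 0.0018, 1.0], [-0.02, 0.02, -3.04, 0.0118, 0.0023, 0.0018, 1.0], [-0.02, 0.02, -3.04, 0.0117, 0.0029, 0.0018, 1.0], [-0.02, 0.02, -3.04, 0.0115, 0.0036, 0.0018, 1.0], [-0.02, 0.02, -3.04, 0.0113, 0.0042, 0.0018, 1.0], [-0.02, 0.02, -3.04, 0.011, 0.0048, 0.0018, 1.0], [-0.02, 0.02, -3.04, 0.0108, 0.0053, 0.0019, 1.0], [-0.02, 0.02, -3.04, 0.0105, 0.0059, 0.0019, 1.0], [-0.02, 0.02, -3.04, 0.0101, 0.0064, 0.0019, 1.0]]
```

Request:
send_rows:
  steps:
    - [0,0,-3,0.012,0.001,0.001,1]
    - [0,0,-3,0.012,0.0015,0.001,1]
    - [0,0,-3,0.012,0.0025,0.001,1]
    - [0,0,-3,0.0115,0.003,0.001,1]
    - [0,0,-3,0.0115,0.0035,0.001,1]
    - [0,0,-3,0.0115,0.004,0.001,1]
    - [0,0,-3,0.011,0.005,0.001,1]
    - [0,0,-3,0.011,0.0055,0.001,1]
    - [0,0,-3,0.008,0.006,0.001,1]
    - [0,0,-3,0,0.004,0.001,1]

```text
time: 16.4
ee_pos: [0.5607, 0.2342, 0.1383]
eef_rot: [0.014, 1.0, -0.003, 0.002]
ft_force: [0.3, 0.0, -0.3]
width: 0.0006
```

```bash
python3 -c "
from h import *
t=b2w([[-.0925,0,.062]])[0];print(t)
plan(t,177.8,10,1)
dials('d3')
p,d=camera('top');crop('top',p,110,130,210,215,7,'t4.png')
C=cloud('top',d)
m=(C[...,2]>.05)&(C[...,2]<.075)&(C[...,0]<.56)&(C[...,0]>.49)&(C[...,1]<.32)&(C[...,1]>.15)
print(m.sum(),C[m].mean(0),C[m].min(0),C[m].max(0))
"
```

```text
[0.55207034 0.23650659 0.062     ]
t 16.4 pos [0.5607 0.2342 0.1383] yaw 178.44 tilt 0.4 F [ 0.3  0.  -0.3] w 0.0006 q [ 0.24  0.55 -0.95  1.6   0.47  1.24  0.75]
total [-0.3   0.26  0.64] perrow mm 7.7
[[-0.03, 0.03, 0.06, 0.0009, 0.0002, 0.0076, 1.0], [-0.03, 0.03, 0.06, 0.0009, 0.0002, 0.0076, 1.0], [-0.03, 0.03, 0.06, 0.0009, 0.0002, 0.0076, 1.0], [-0.03, 0.03, 0.06, 0.0009, 0.0002, 0.0076, 1.0], [-0.03, 0.03, 0.06, 0.0009, 0.0002, 0.0076, 1.0], [-0.03, 0.03, 0.06, 0.0009, 0.0002, 0.0076, 1.0], [-0.03, 0.03, 0.06, 0.0009, 0.0002, 0.0076, 1.0], [-0.03, 0.03, 0.06, 0.0009, 0.0002, 0.0076, 1.0], [-0.03, 0.03, 0.06, 0.0009, 0.0002, 0.0076, 1.0], [-0.03, 0.03, 0.06, 0.0009, 0.0002, 0.0076, 1.0]]
1 [0.55974624 0.16466849 0.057363  ] [0.55974624 0.16466849 0.057363  ] [0.55974624 0.16466849 0.057363  ]
```

View pics/d3.png

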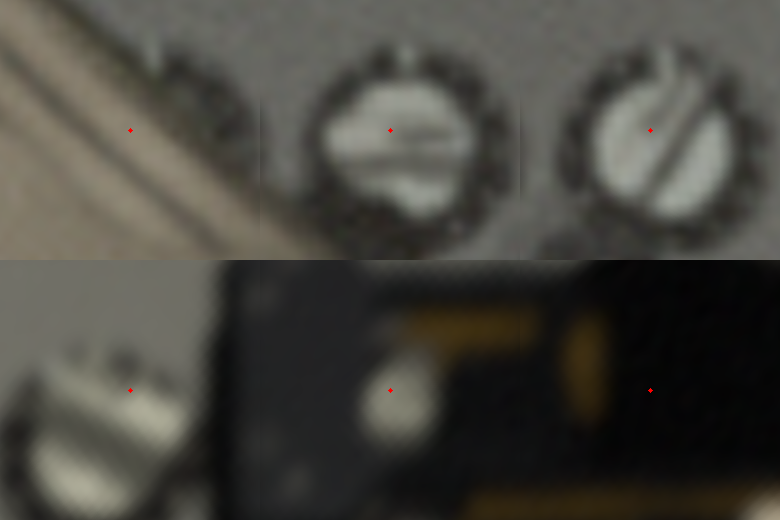

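View pics/t4.png

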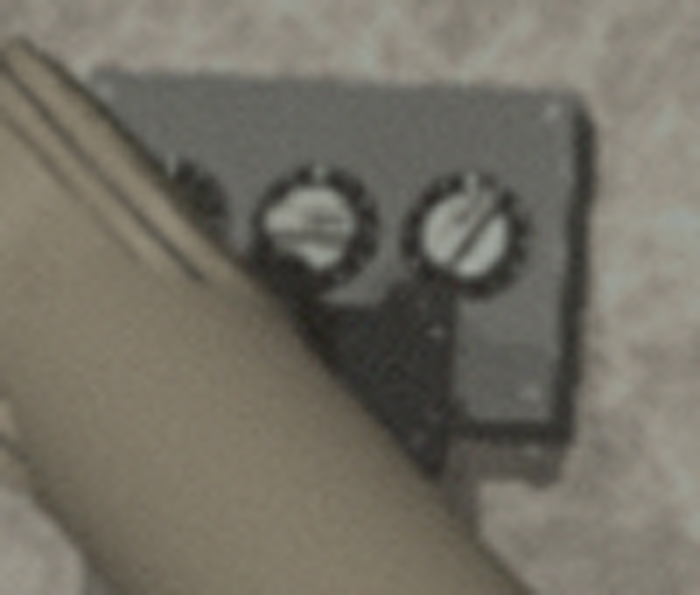

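```bash
python3 -c "
from h import *
print(pw('top',[[110+180/7,130+487/7],[110+425/7,130+498/7]],z=.069),pw('scene',[[95+540/5,200+285/5],[95+398/5,200+415/5]],z=.067),b2w([[-.1125,0.055,.069],[-.1125,-0.055,.069]]))
"
```

```text
[[0.52852735 0.29157095 0.069     ]
 [0.52532283 0.17812256 0.069     ]] [[0.52629158 0.18224011 0.067     ]
 [0.53336471 0.28965876 0.067     ]] [[0.53423    0.29224457 0.069     ]
 [0.52994109 0.18232821 0.069     ]]
```

Request:
send_rows:
  steps:
    - [-0.3,0.3,0.6,0.004,0.001,0,1]
    - [0,0,0,0.0035,0.001,0.004,1]
    - [0,0,0,0,0,0.003,1]
    - [0,0,0,0,0,0.003,1]
    - [0,0,0,0,0,0.003,1]
    - [0,0,0,0,0,0.004,1]
    - [0,0,0,0,0,0.004,1]
    - [0,0,0,0,0,0.004,1]
    - [0,0,0,0,0,0.004,1]
    - [0,0,0,0,0,0.004,1]

```text
time: 17.55
ee_pos: [0.5544, 0.2344, 0.1022]
eef_rot: [0.025, 1.0, 0.0, -0.0]
ft_force: [0.5, -0.1, 0.3]
width: 0.0006
```

```bash
python3 -c "
from h import *
t=b2w([[-.0925,0,.062]])[0];print(t)
plan(t,177.8,1,1)
"
```

```text
[0.55207034 0.23650659 0.062     ]
t 17.55 pos [0.5544 0.2344 0.1022] yaw 177.16 tilt 0.05 F [ 0.5 -0.1  0.3] w 0.0006 q [ 0.23  0.57 -0.93  1.64  0.49  1.18  0.71]
total [ 0.01 -0.05 -0.64] perrow mm 40.4
[[0.01, -0.05, -0.64, 0.0024, 0.002, 0.0402, 1.0]]
```

Request:
send_rows:
  steps:
    - [0,0,-0.6,0.002,0.002,0.003,1]
    - [0,0,0,0,0,0.004,1]
    - [0,0,0,0,0,0.005,1]
    - [0,0,0,0,0,0.005,1]
    - [0,0,0,0,0,0.005,1]
    - [0,0,0,0,0,0.005,1]
    - [0,0,0,0,0,0.005,1]
    - [0,0,0,0,0,0.003,1]
    - [0,0,0,0,0,0,1]
    - [0,0,0,0,0,0,1]

```text
time: 18.55
ee_pos: [0.5519, 0.2365, 0.0631]
eef_rot: [0.019, 1.0, -0.0, -0.001]
ft_force: [-0.1, -0.3, -0.0]
width: 0.0004
```

Request:
send_rows:
  steps:
    - [0,0,0,0.003,0,0,1]
    - [0,0,0,0.005,0,0,1]
    - [0,0,0,0.008,0,0,1]
    - [0,0,0,0.012,0,0,1]
    - [0,0,0,0.012,0,0,1]
    - [0,0,0,0.012,0,0,1]
    - [0,0,0,0.012,0,0,1]
    - [0,0,0,0.01,0,0,1]
    - [0,0,0,0.006,0,0,1]
    - [0,0,0,0.004,0,0,1]

```text
time: 19.55
ee_pos: [0.4606, 0.2399, 0.064]
eef_rot: [0.019, 1.0, -0.0, 0.001]
ft_force: [1.3, -0.2, -2.2]
width: 0.0005
```

```bash
python3 -c "
from h import *
st()
p,d=camera('top');crop('top',p,90,130,240,245,5,'t5.png')
p,d=camera('scene');crop('scene',p,95,190,255,310,5,'s5.png')
"
```

```text
t 19.55 pos [0.4606 0.2399 0.064 ] yaw 177.86 tilt 0.1 F [ 1.3 -0.2 -2.2] w 0.0005 q [ 0.27  0.47 -0.99  1.89  0.45  1.03  0.62]
```

View pics/s5.png

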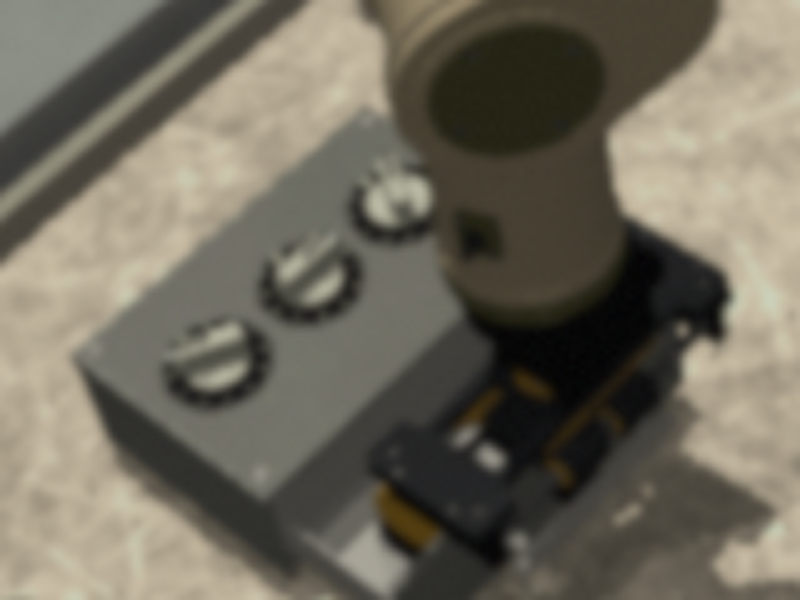

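View pics/t5.png

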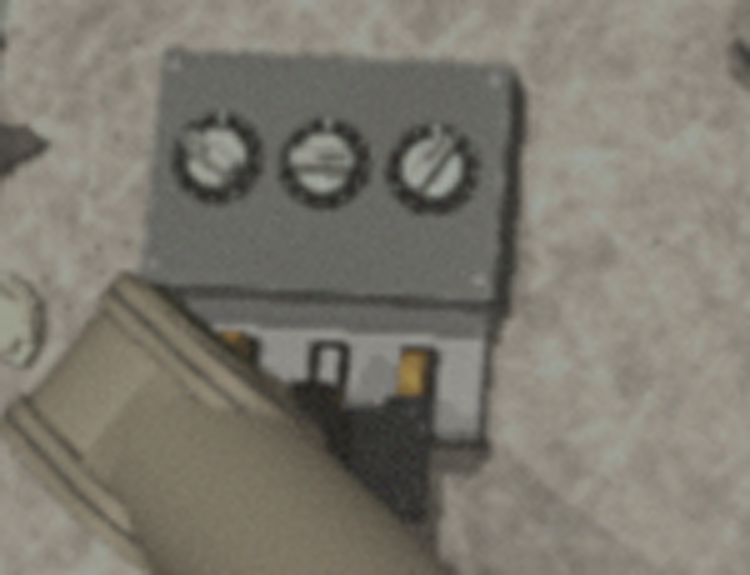

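Request:
send_rows:
  steps:
    - [0,0,0,-0.004,0,0,1]
    - [0,0,0,0,0,-0.005,1]
    - [0,0,0,0,0,-0.015,1]
    - [0,0,0,0,0,-0.025,1]
    - [0,0,0,0,0,-0.035,1]
    - [0,0,0,0,0.02,-0.025,0.5]
    - [0,0,0,0,0.035,-0.005,0.3]
    - [0,0,0,0,0.04,0,0.3]
    - [0,0,0,0,0.04,0,0.3]
    - [0,0,0,0,0.03,0,0.3]

```text
time: 20.65
ee_pos: [0.4763, 0.4054, 0.1874]
eef_rot: [0.025, 1.0, 0.0, 0.001]
ft_force: [0.3, -0.1, 0.3]
width: 0.0283
```

```bash
python3 -c "
from h import *
st()
p,d=camera('top');np.savez('top1.npz',p=p,d=d);crop('top',p,100,130,210,230,7,'t6.png')
p,d=camera('scene');np.savez('scene1.npz',p=p,d=d);crop('scene',p,105,200,245,310,5,'s6.png')
"
```

```text
t 20.65 pos [0.4763 0.4054 0.1874] yaw 177.16 tilt 0.18 F [ 0.3 -0.1  0.3] w 0.0283 q [-0.06  0.56 -1.    1.49  0.47  1.35  0.43]
```

View pics/s6.png

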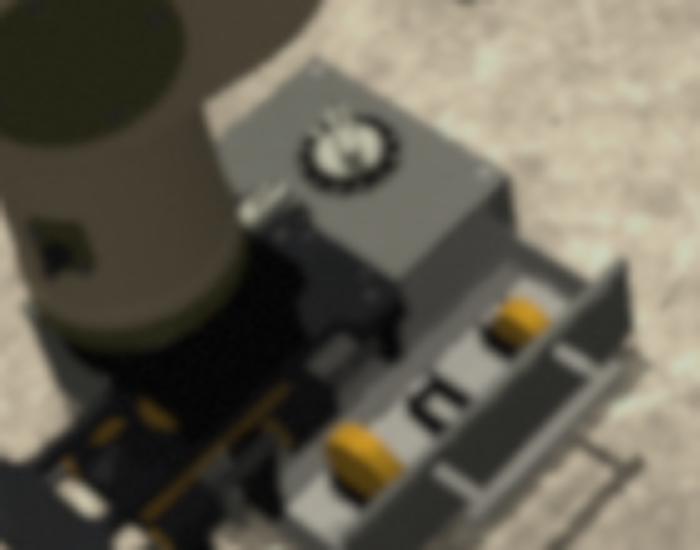

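View pics/t6.png

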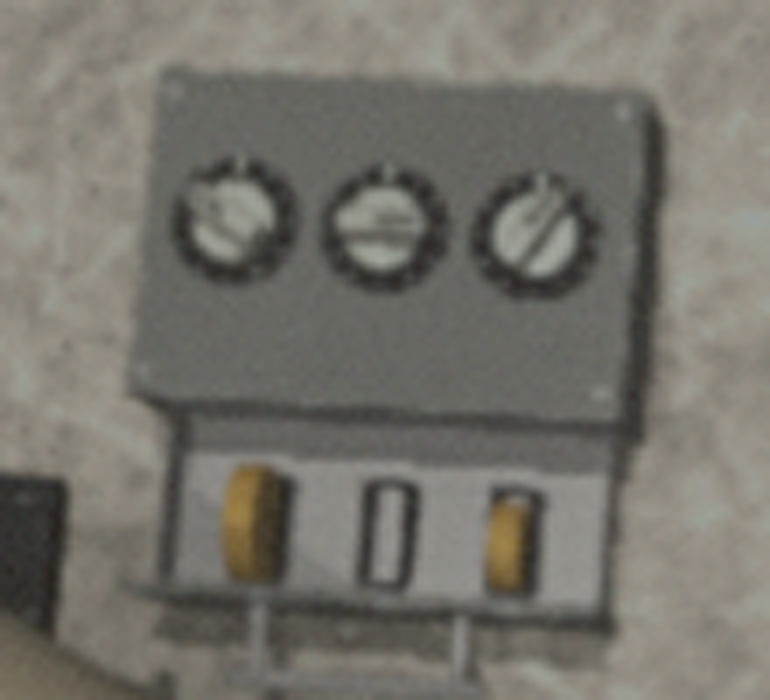

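```bash
python3 -c "
from h import *
for n in ('top','scene'):
    a=np.load(n+'1.npz');C=cloud(n,a['d']);p=a['p'].astype(int)
    y=(p[...,2]-p[...,0]>50)
    m=y&(C[...,1]>.15)&(C[...,1]<.4)&(C[...,0]<.6)&(C[...,0]>.4)
    c,s=np.cos(YAW),np.sin(YAW)
    for lo,hi in((.23,.4),(.15,.23)):
        Q=C[m&(C[...,1]>lo)&(C[...,1]<hi)]
        if len(Q)==0: continue
        L=(Q[:,:2]-BX)@np.array([[c,-s],[s,c]])
        t=Q[:,2]>Q[:,2].max()-.012
        print(n,len(Q),'local min',L.min(0),'max',L.max(0),'z',Q[:,2].max(),'top local',L[t].mean(0),L[t].min(0),L[t].max(0))
    
print(b2w([[-.1,.06,0]]))
"
```

```text
top 51 local min [-0.15168766  0.05217356] max [-0.1085797   0.06560157] z 0.07678207043139618 top local [-0.13014011  0.05920276] [-0.15168766  0.05217356] [-0.10981831  0.06560157]
top 42 local min [-0.14980672 -0.06686686] max [-0.11714302 -0.05417127] z 0.066001336235467 top local [-0.13569331 -0.06112845] [-0.14760434 -0.06686686] [-0.12462501 -0.05506097]
scene 141 local min [-0.15343576  0.02970446] max [-0.07906743  0.0699902 ] z 0.07210946505626459 top local [-0.13427573  0.06201768] [-0.15343576  0.05340192] [-0.11043212  0.0699902 ]
scene 68 local min [-0.14807262 -0.08710541] max [-0.09805072 -0.04945456] z 0.059432186823275335 top local [-0.13604778 -0.0573629 ] [-0.14807262 -0.06579753] [-0.1188159  -0.04945456]
[[0.54691545 0.29675339 0.        ]]
```

```bash
python3 -c "
from h import *
t=b2w([[-.131,.06,.11]])[0];print(t)
plan(t,177.8,1,1)
"
```

```text
[0.51593902 0.29796208 0.11      ]
t 20.75 pos [0.4746 0.4078 0.1873] yaw 177.43 tilt 0.2 F [-0.8 -0.3  0.9] w 0.0296 q [-0.06  0.56 -1.    1.49  0.47  1.35  0.43]
total [ 0.18  0.09 -0.37] perrow mm 140.5
[[0.18, 0.09, -0.37, -0.0461, -0.1081, 0.077, 1.0]]
```

Request:
send_rows:
  steps:
    - [0,0,-0.3,-0.006,-0.014,0,0.1]
    - [0,0,0,-0.01,-0.024,0.004,0.1]
    - [0,0,0,-0.01,-0.024,0.005,0.1]
    - [0,0,0,-0.01,-0.024,0.01,0.1]
    - [0,0,0,-0.006,-0.014,0.01,0.1]
    - [0,0,0,-0.003,-0.004,0.01,0.1]
    - [0,0,0,0,0,0.01,0.1]
    - [0,0,0,0,0,0.01,0.1]
    - [0,0,0,0,0,0.008,0.1]
    - [0,0,0,0,0,0.004,0.1]

```text
time: 21.75
ee_pos: [0.5204, 0.2887, 0.1178]
eef_rot: [0.022, 1.0, 0.001, 0.002]
ft_force: [0.1, 0.7, 0.2]
width: 0.0388
```

```bash
python3 -c "
from h import *
t=b2w([[-.131,.06,.059]])[0];print(t)
plan(t,177.8,1,1)
"
```

```text
[0.51593902 0.29796208 0.059     ]
t 21.75 pos [0.5204 0.2887 0.1178] yaw 177.43 tilt 0.31 F [0.1 0.7 0.2] w 0.0388 q [ 0.17  0.55 -0.98  1.65  0.49  1.2   0.6 ]
total [ 0.14  0.27 -0.37] perrow mm 59.7
[[0.14, 0.27, -0.37, 0.0052, 0.0089, 0.0588, 1.0]]
```

Request:
send_rows:
  steps:
    - [0,0,-0.3,0.004,0.008,0,0.1]
    - [0,0,0,0,0,0,0.1]
    - [0,0,0,0,0,0,0.1]
    - [0,0,0,0,0,0.004,0.1]
    - [0,0,0,0,0,0.005,0.1]
    - [0,0,0,0,0,0.005,0.1]
    - [0,0,0,0,0,0.004,0.1]
    - [0,0,0,0,0,0.003,0.1]
    - [0,0,0,0,0,0,0.1]
    - [0,0,0,0,0,0,0.1]

```text
time: 22.75
ee_pos: [0.5153, 0.3001, 0.0949]
eef_rot: [0.018, 1.0, 0.002, 0.002]
ft_force: [-0.6, 1.2, -0.5]
width: 0.0393
```

```bash
python3 -c "
from h import *
t=b2w([[-.131,.06,.059]])[0];print(t)
plan(t,177.8,1,1)
p,d=camera('scene');crop('scene',p,105,200,245,310,5,'s7.png')
"
```

```text
[0.51593902 0.29796208 0.059     ]
t 22.75 pos [0.5153 0.3001 0.0949] yaw 177.97 tilt 0.31 F [-0.6  1.2 -0.5] w 0.0393 q [ 0.13  0.58 -0.96  1.67  0.51  1.16  0.57]
total [0.19 0.24 0.17] perrow mm 36.0
[[0.19, 0.24, 0.17, -0.0005, -0.0022, 0.0359, 1.0]]
```

View pics/s7.png

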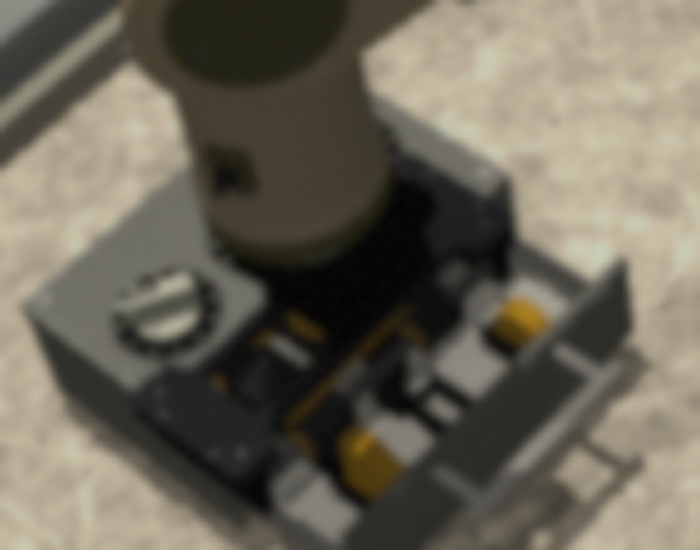

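Request:
send_rows:
  steps:
    - [0,0,0,0,-0.002,0.003,0.1]
    - [0,0,0,0,0,0.005,0.1]
    - [0,0,0,0,0,0.007,0.1]
    - [0,0,0,0,0,0.008,0.1]
    - [0,0,0,0,0,0.006,0.1]
    - [0,0,0,0,0,0.003,0.1]
    - [0,0,0,0,0,0,1]
    - [0,0,0,0,0,0,1]
    - [0,0,0,0,0,0,1]
    - [0,0,0,0,0,0,1]
  force: 30

```text
time: 23.8
ee_pos: [0.5155, 0.298, 0.0601]
eef_rot: [0.018, 1.0, 0.002, 0.002]
ft_force: [-0.5, 0.7, -0.4]
width: 0.0151
```

```bash
python3 -c "
from h import *
st()
"
```

```text
t 23.8 pos [0.5155 0.298  0.0601] yaw 177.97 tilt 0.31 F [-0.5  0.7 -0.4] w 0.0151 q [ 0.12  0.62 -0.93  1.7   0.55  1.11  0.55]
```

Request:
send_rows:
  steps:
    - [0,0,0,0,0,0,1]
    - [0,0,0,0,0,-0.004,1]
    - [0,0,0,0,0,-0.008,1]
    - [0,0,0,0,0,-0.015,1]
    - [0,0,0,0,0,-0.02,1]
    - [0,0,0,0,0,-0.02,1]
    - [0,0,0,0,0,-0.02,1]
    - [0,0,0,0,0,-0.01,1]
    - [0,0,0,0,0,-0.004,1]
    - [0,0,0,0,0,0,1]

```text
time: 24.8
ee_pos: [0.5144, 0.2978, 0.1705]
eef_rot: [0.017, 1.0, 0.002, 0.003]
ft_force: [-0.5, -0.0, -3.6]
width: 0.0139
```

```bash
python3 -c "
from h import *
plan([.48,.02,.1],177.8,10,1)
p,d=camera('scene');crop('scene',p,105,170,255,310,5,'s8.png')
"
```

```text
t 24.8 pos [0.5144 0.2978 0.1705] yaw 178.03 tilt 0.37 F [-0.5 -0.  -3.6] w 0.0139 q [ 0.17  0.5  -1.01  1.6   0.44  1.28  0.63]
total [0.21 0.3  0.23] perrow mm 28.9
[[0.02, 0.03, 0.02, 0.0025, -0.0279, 0.0069, 1.0], [0.02, 0.03, 0.02, 0.0025, -0.0279, 0.0069, 1.0], [0.02, 0.03, 0.02, 0.0025, -0.0279, 0.007, 1.0], [0.02, 0.03, 0.02, 0.0025, -0.0279, 0.007, 1.0], [0.02, 0.03, 0.02, 0.0025, -0.0279, 0.007, 1.0], [0.02, 0.03, 0.02, 0.0024, -0.0279, 0.007, 1.0], [0.02, 0.03, 0.02, 0.0024, -0.0279, 0.007, 1.0], [0.02, 0.03, 0.02, 0.0024, -0.0279, 0.007, 1.0], [0.02, 0.03, 0.02, 0.0024, -0.0279, 0.007, 1.0], [0.02, 0.03, 0.02, 0.0024, -0.0279, 0.007, 1.0]]
```

View pics/s8.png

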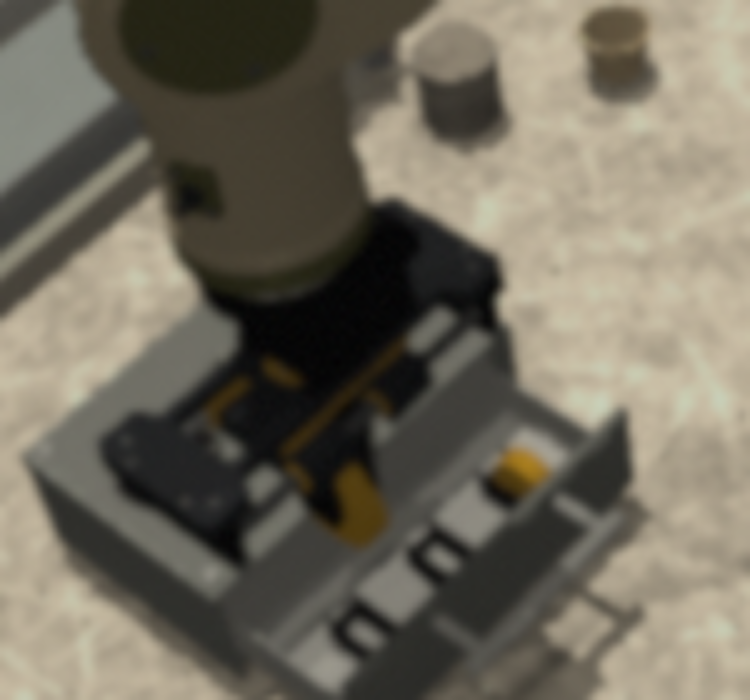

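Request:
send_rows:
  steps:
    - [0.2,0.3,0.2,0.002,-0.012,0,1]
    - [0,0,0,0.003,-0.024,0,1]
    - [0,0,0,0.003,-0.03,0,1]
    - [0,0,0,0.003,-0.03,0,1]
    - [0,0,0,0.003,-0.03,0.003,1]
    - [0,0,0,0.003,-0.03,0.007,1]
    - [0,0,0,0.003,-0.03,0.012,1]
    - [0,0,0,0.003,-0.03,0.015,1]
    - [0,0,0,0.002,-0.024,0.015,1]
    - [0,0,0,0.002,-0.012,0.012,1]

```text
time: 25.85
ee_pos: [0.4687, 0.0308, 0.0971]
eef_rot: [0.02, 1.0, -0.002, -0.007]
ft_force: [0.2, -0.3, -3.2]
width: 0.0137
```

```bash
python3 -c "
from h import *
plan([.48,.02,.0455],177.8,10,1)
"
```

```text
t 25.85 pos [0.4687 0.0308 0.0971] yaw 177.67 tilt 0.87 F [ 0.2 -0.3 -3.2] w 0.0137 q [ 0.77  0.3  -1.03  1.97  0.29  1.05  1.14]
total [-0.27 -0.83 -0.13] perrow mm 5.4
[[-0.03, -0.08, -0.01, -0.0012, -0.001, 0.0051, 1.0], [-0.03, -0.08, -0.01, -0.0012, -0.001, 0.0051, 1.0], [-0.03, -0.08, -0.01, -0.0012, -0.001, 0.0051, 1.0], [-0.03, -0.08, -0.01, -0.0012, -0.001, 0.0051, 1.0], [-0.03, -0.08, -0.01, -0.0012, -0.001, 0.0051, 1.0], [-0.03, -0.08, -0.01, -0.0012, -0.001, 0.0051, 1.0], [-0.03, -0.08, -0.01, -0.0012, -0.001, 0.0052, 1.0], [-0.03, -0.08, -0.01, -0.0012, -0.001, 0.0052, 1.0], [-0.03, -0.08, -0.01, -0.0012, -0.001, 0.0052, 1.0], [-0.03, -0.08, -0.01, -0.0012, -0.001, 0.0052, 1.0]]
```

Request:
send_rows:
  steps:
    - [-0.3,-0.8,0,0,0,0.003,1]
    - [0,0,0,0,0,0.006,1]
    - [0,0,0,0,0,0.008,1]
    - [0,0,0,0,0,0.008,1]
    - [0,0,0,0,0,0.008,1]
    - [0,0,0,0,0,0.006,1]
    - [0,0,0,0,0,0.004,1]
    - [0,0,0,0,0,0.003,1]
    - [0,0,0,0,0,0,1]
    - [0,0,0,0,0,0,1]

```text
time: 26.85
ee_pos: [0.4678, 0.0347, 0.0463]
eef_rot: [0.018, 1.0, 0.002, -0.001]
ft_force: [-0.1, -0.0, -1.6]
width: 0.0137
```

```bash
python3 -c "
from h import *
st()
"
```

```text
t 26.85 pos [0.4678 0.0347 0.0463] yaw 177.9 tilt 0.22 F [-0.1 -0.  -1.6] w 0.0137 q [ 0.72  0.37 -0.99  2.02  0.38  0.94  1.07]
```

Request:
send_rows:
  steps:
    - [0,0,0,0,0,0.001,1]
    - [0,0,0,0,0,0,0.8]
    - [0,0,0,0,0,0,0.5]
    - [0,0,0,0,0,0,0]
    - [0,0,0,0,0,0,-1]
    - [0,0,0,0,0,0,-1]
    - [0,0,0,0,0,-0.004,-1]
    - [0,0,0,0,0,-0.007,-1]
    - [0,0,0,0,0,-0.004,-1]
    - [0,0,0,0,0,0,-1]

```text
time: 27.85
ee_pos: [0.4697, 0.0346, 0.0636]
eef_rot: [0.019, 1.0, 0.002, 0.001]
ft_force: [-0.5, 0.5, -0.4]
width: 0.0701
```

```bash
python3 -c "
from h import *
st()
print(wp('scene',[[.468,.035,.03]]))
u,v=map(int,wp('scene',[[.468,.035,.03]])[0])
p,d=camera('scene');crop('scene',p,u-60,v-50,u+60,v+50,6,'s9.png')
"
```

```text
t 27.85 pos [0.4697 0.0346 0.0636] yaw 177.86 tilt 0.24 F [-0.5  0.5 -0.4] w 0.0701 q [ 0.74  0.34 -1.01  2.01  0.35  0.97  1.09]
[[252.43609461 240.20524081]]
```

View pics/s9.png

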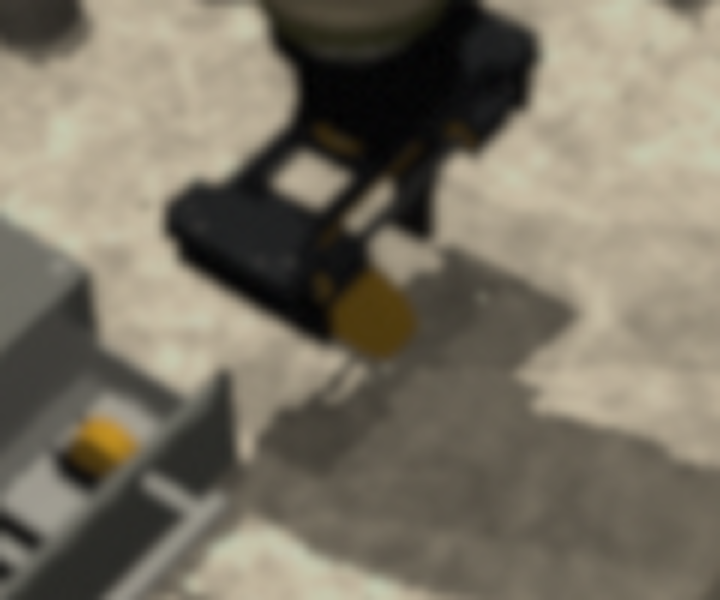

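Request:
send_rows:
  steps:
    - [0,0,0,0,-0.005,0,-1]
    - [0,0,0,0,-0.008,0,-1]
    - [0,0,0,0,-0.008,0,-1]
    - [0,0,0,0,-0.006,0,-1]
    - [0,0,0,0,-0.004,0,-1]
    - [0,0,0,0,-0.004,0,-1]
    - [0,0,0,0,-0.004,0,-1]
    - [0,0,0,0,-0.004,0,-1]
    - [0,0,0,0,-0.004,0,-1]
    - [0,0,0,0,0,0,-1]

```text
time: 28.9
ee_pos: [0.4672, -0.0175, 0.0626]
eef_rot: [0.019, 1.0, 0.002, 0.001]
ft_force: [0.0, -0.2, -0.7]
width: 0.0872
```

```bash
python3 -c "
from h import *
st()
u,v=map(int,wp('scene',[[.468,.035,.03]])[0])
p,d=camera('scene');crop('scene',p,u-60,v-50,u+60,v+50,6,'s10.png')
"
```

```text
t 28.9 pos [ 0.4672 -0.0175  0.0626] yaw 177.79 tilt 0.2 F [ 0.  -0.2 -0.7] w 0.0872 q [ 0.84  0.33 -0.99  2.02  0.34  0.96  1.21]
```

View pics/s10.png

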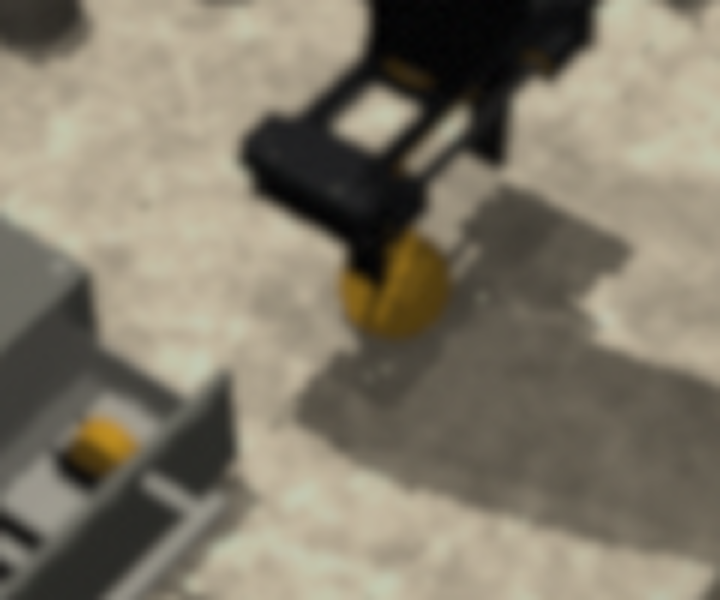

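Request:
send_rows:
  steps:
    - [0,0,0,0,-0.004,0,-1]
    - [0,0,0,0,0,0,-1]
    - [0,0,0,0,0,-0.005,-1]
    - [0,0,0,0,0,-0.015,-1]
    - [0,0,0,0,0,-0.02,-1]
    - [0,0,0,0,0,-0.02,-1]
    - [0,0,0,0,0,-0.02,-1]
    - [0,0,0,0,0,-0.01,-1]
    - [0,0,0,0,0,0,-1]
    - [0,0,0,0,0,0,-1]

```text
time: 29.95
ee_pos: [0.4673, -0.0194, 0.1608]
eef_rot: [0.017, 1.0, 0.001, 0.002]
ft_force: [0.5, 0.3, 0.4]
width: 0.0872
```

```bash
python3 -c "
from h import *
st()
for n in('scene','top'):
    p,d=camera(n);u,v=map(int,wp(n,[[.468,.01,.01]])[0]);crop(n,p,u-60,v-50,u+60,v+50,6,n+'11.png')
    C=cloud(n,d);q=p.astype(int);m=(q[...,2]-q[...,0]>45)&(abs(C[...,1])<.1)&(abs(C[...,0]-.46)<.1)
    Q=C[m];print(n,len(Q),Q.mean(0),Q.min(0),Q.max(0))
"
```

```text
t 29.95 pos [ 0.4673 -0.0194  0.1608] yaw 178.04 tilt 0.26 F [0.5 0.3 0.4] w 0.0872 q [ 0.96  0.16 -1.07  1.92  0.15  1.14  1.37]
scene 262 [0.46693942 0.00088221 0.02186925] [ 0.37257472 -0.03870529 -0.0052972 ] [0.50559728 0.0283431  0.54099063]
top 1 [ 0.36626161 -0.08689119  1.40640636] [ 0.36626161 -0.08689119  1.40640636] [ 0.36626161 -0.08689119  1.40640636]
```

View pics/scene11.png

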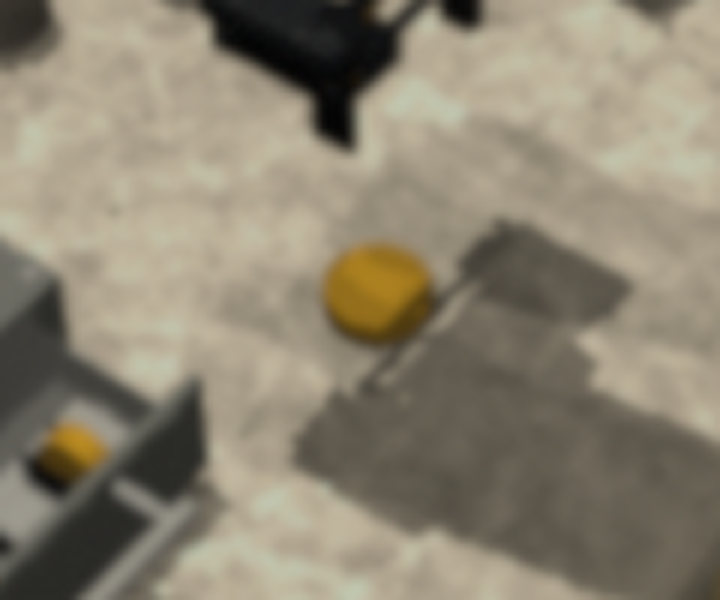

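View pics/top11.png

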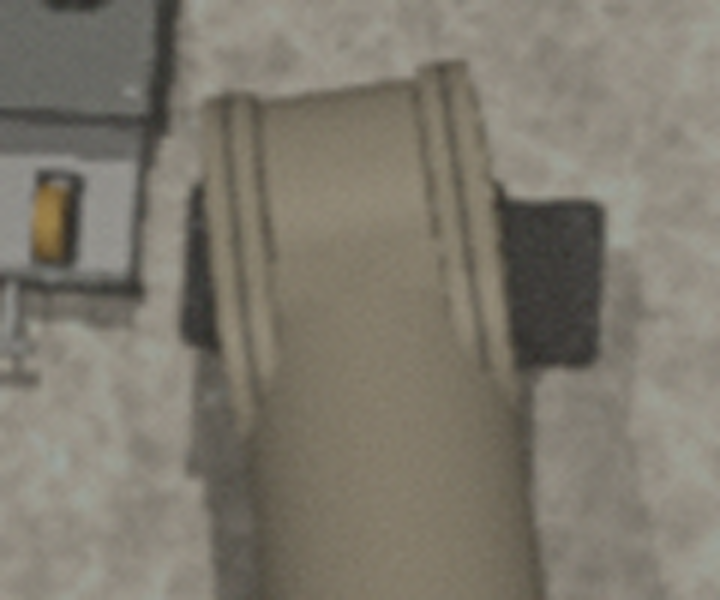

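```bash
python3 -c "
from h import *
n='scene'
p,d=camera(n);C=cloud(n,d);q=p.astype(int);m=(q[...,2]-q[...,0]>45)&(abs(C[...,1])<.1)&(abs(C[...,0]-.46)<.08)&(C[...,2]<.03)
Q=C[m];t=Q[:,2]>.009
print(len(Q),np.median(Q[:,2]),Q[t].mean(0),cv2.minEnclosingCircle(Q[t][:,:2].astype(np.float32)),cv2.minEnclosingCircle(Q[:,:2].astype(np.float32)))
k=np.c_[Q[t],np.ones(t.sum())];a=np.linalg.lstsq(np.c_[Q[t][:,:2],np.ones(t.sum())],Q[t][:,2],rcond=None)[0];print('slope',a)
"
```

```text
256 0.012640540361784525 [4.67436136e-01 1.76853329e-04 1.31484330e-02] ((0.46863457560539246, -0.000742912117857486), 0.029319949448108673) ((0.47205373644828796, -0.006683215498924255), 0.03611614555120468)
slope [0.00231689 0.01191037 0.01206333]
```

Request:
send_rows:
  steps:
    - [0,0,0,0,0.008,0.01,-1]
    - [0,0,0,-0.001,0.008,0.015,-1]
    - [0,0,0,0,0.003,0.02,-1]
    - [0,0,0,0,0,0.02,-1]
    - [0,0,0,0,0,0.015,-1]
    - [0,0,0,0,0,0.01,-1]
    - [0,0,0,0,0,0.006,-1]
    - [0,0,0,0,0,0.004,-1]
    - [0,0,0,0,0,0,-1]
    - [0,0,0,0,0,0,-1]

```text
time: 31.1
ee_pos: [0.4663, 0.0017, 0.0524]
eef_rot: [0.017, 1.0, 0.004, -0.002]
ft_force: [0.4, -0.7, -0.9]
width: 0.087
```

```bash
python3 -c "
from h import *
plan([.469,0,.0215],177.8,1,-1)
"
```

```text
t 31.1 pos [0.4663 0.0017 0.0524] yaw 178.11 tilt 0.5 F [ 0.4 -0.7 -0.9] w 0.087 q [ 0.8   0.36 -1.    2.02  0.36  0.95  1.16]
total [ 0.42 -0.27  0.3 ] perrow mm 31.0
[[0.42, -0.27, 0.3, -0.0029, -0.0019, 0.0308, -1.0]]
```

Request:
send_rows:
  steps:
    - [0.4,-0.3,0.3,-0.003,-0.002,0.004,-1]
    - [0,0,0,0,0,0.006,-1]
    - [0,0,0,0,0,0.007,-1]
    - [0,0,0,0,0,0.006,-1]
    - [0,0,0,0,0,0.004,-1]
    - [0,0,0,0,0,0.002,-1]
    - [0,0,0,0,0,0,-1]
    - [0,0,0,0,0,0,-1]
    - [0,0,0,0,0,0,-1]
    - [0,0,0,0,0,0,-1]

```text
time: 32.1
ee_pos: [0.4705, -0.0008, 0.0219]
eef_rot: [0.02, 1.0, -0.001, 0.001]
ft_force: [1.0, 1.1, -0.4]
width: 0.0873
```

```bash
python3 -c "
from h import *
plan([.469,0,.0215],177.8,1,-1)
n='scene';p,d=camera(n);u,v=map(int,wp(n,[[.468,.0,.01]])[0]);crop(n,p,u-60,v-50,u+60,v+50,6,n+'12.png')
"
```

```text
t 32.1 pos [ 0.4705 -0.0008  0.0219] yaw 177.75 tilt 0.18 F [ 1.   1.1 -0.4] w 0.0873 q [ 0.75  0.41 -0.95  2.04  0.43  0.9   1.1 ]
total [-0.06  0.17 -0.05] perrow mm 1.7
[[-0.06, 0.17, -0.05, 0.0015, 0.0008, 0.0004, -1.0]]
```

View pics/scene12.png

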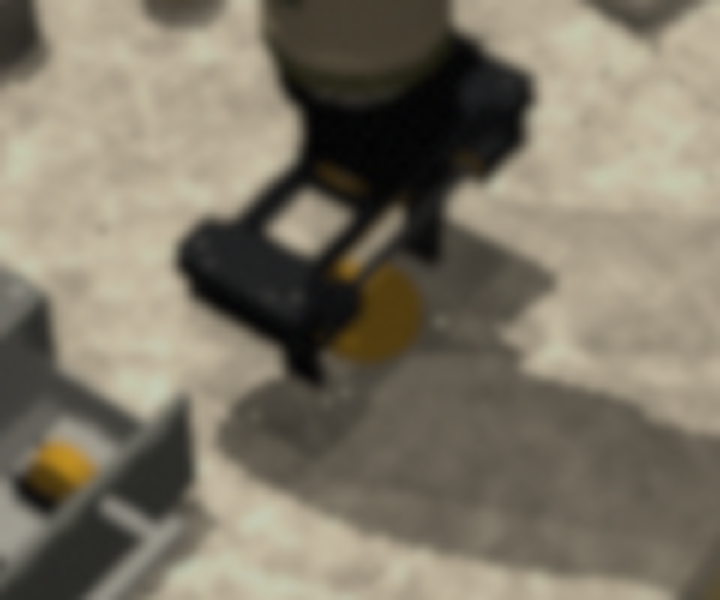

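Request:
send_rows:
  steps:
    - [0,0,0,0,0,0.002,-1]
    - [0,0,0,0,0,0,-0.4]
    - [0,0,0,0,0,0,0]
    - [0,0,0,0,0,0,1]
    - [0,0,0,0,0,0,1]
    - [0,0,0,0,0,0,1]
    - [0,0,0,0,0,0,1]
    - [0,0,0,0,0,-0.004,1]
    - [0,0,0,0,0,-0.008,1]
    - [0,0,0,0,0,-0.01,1]
  force: 30

```text
time: 33.15
ee_pos: [0.4691, -0.0008, 0.042]
eef_rot: [0.02, 1.0, -0.0, 0.0]
ft_force: [0.3, -0.0, -2.5]
width: 0.0551
```

```bash
python3 -c "
from h import *
plan([.5565,-.349,.16],110,20,1)
n='scene';p,d=camera(n);u,v=map(int,wp(n,[[.468,.0,.04]])[0]);crop(n,p,u-60,v-50,u+60,v+50,6,n+'13.png')
"
```

```text
t 33.15 pos [ 0.4691 -0.0008  0.042 ] yaw 177.76 tilt 0.04 F [ 0.3 -0.  -2.5] w 0.0551 q [ 0.78  0.38 -0.98  2.03  0.39  0.94  1.13]
total [-3.000e-02  3.000e-02  6.776e+01] perrow mm 18.9
[[-0.0, 0.0, 3.39, -0.005, -0.0172, -0.0059, 1.0], [-0.0, 0.0, 3.39, -0.0061, -0.0169, -0.0059, 1.0], [-0.0, 0.0, 3.39, -0.007, -0.0165, -0.0059, 1.0], [-0.0, 0.0, 3.39, -0.008, -0.0161, -0.0059, 1.0], [-0.0, 0.0, 3.39, -0.0089, -0.0156, -0.0059, 1.0], [-0.0, 0.0, 3.39, -0.0098, -0.015, -0.0059, 1.0], [-0.0, 0.0, 3.39, -0.0107, -0.0144, -0.0059, 1.0], [-0.0, 0.0, 3.39, -0.0115, -0.0137, -0.0059, 1.0], [-0.0, 0.0, 3.39, -0.0123, -0.013, -0.0059, 1.0], [-0.0, 0.0, 3.39, -0.0131, -0.0123, -0.0059, 1.0]]
[[-0.0, 0.0, 3.39, -0.0138, -0.0115, -0.0059, 1.0], [-0.0, 0.0, 3.39, -0.0144, -0.0107, -0.0059, 1.0], [-0.0, 0.0, 3.39, -0.0151, -0.0098, -0.0059, 1.0], [-0.0, 0.0, 3.39, -0.0156, -0.0089, -0.0059, 1.0], [-0.0, 0.0, 3.39, -0.0161, -0.0079, -0.0059, 1.0], [-0.0, 0.0, 3.39, -0.0165, -0.007, -0.0059, 1.0], [-0.0, 0.0, 3.39, -0.0169, -0.006, -0.0059, 1.0], [-0.0, 0.0, 3.39, -0.0172, -0.005, -0.0059, 1.0], [-0.0, 0.0, 3.39, -0.0175, -0.0039, -0.0059, 1.0], [-0.0, 0.0, 3.39, -0.0177, -0.0029, -0.0059, 1.0]]
```

View pics/scene13.png

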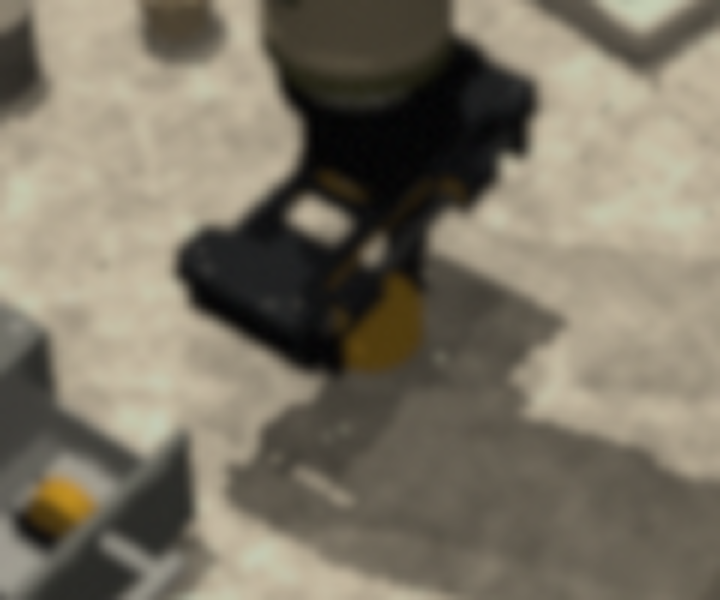

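```bash
cat >> h.py <<'E'
def disc(n,x,y,zlo,zhi,r=.05):
    p,d=camera(n);C=cloud(n,d);q=p.astype(int)
    m=(q[...,2]-q[...,0]>40)&(np.hypot(C[...,0]-x,C[...,1]-y)<r)&(C[...,2]>zlo)&(C[...,2]<zhi)
    m=cv2.erode(m.astype(np.uint8),np.ones((2,2)))>0
    Q=C[m]
    c=Q.mean(0);w,V=np.linalg.eigh(np.cov((Q-c).T));nrm=V[:,0]*np.sign(V[2,0])
    print(n,len(Q),'c',c.round(4),'min',Q.min(0).round(4),'max',Q.max(0).round(4),'normal',nrm.round(3),'rms',np.sqrt(w).round(4))
    return p
E
python3 -c "
from h import *
st();disc('scene',.469,0,.0,.09)"
```

```text
t 33.2 pos [ 0.4701 -0.0007  0.0436] yaw 177.77 tilt 0.14 F [ 2.2  0.7 -1.9] w 0.055 q [ 0.78  0.38 -0.98  2.02  0.39  0.94  1.13]
scene 99 c [0.4509 0.0044 0.0354] min [ 0.439  -0.0218  0.0247] max [0.4662 0.0266 0.0411] normal [-0.161  0.052  0.986] rms [0.0035 0.0064 0.0132]
```

Request:
send_rows:
  steps:
    - [0,0,3.4,-0.003,-0.009,-0.008,1]
    - [0,0,3.4,-0.006,-0.017,-0.012,1]
    - [0,0,3.4,-0.007,-0.0165,-0.012,1]
    - [0,0,3.4,-0.008,-0.016,-0.012,1]
    - [0,0,3.4,-0.009,-0.0155,-0.012,1]
    - [0,0,3.4,-0.01,-0.015,-0.012,1]
    - [0,0,3.4,-0.0105,-0.0145,-0.012,1]
    - [0,0,3.4,-0.0115,-0.0135,-0.01,1]
    - [0,0,3.4,-0.0125,-0.013,-0.005,1]
    - [0,0,3.4,-0.013,-0.0125,0,1]

```text
time: 34.25
ee_pos: [0.5104, -0.1857, 0.1501]
eef_rot: [0.338, 0.941, -0.001, 0.004]
ft_force: [-0.6, 0.7, -3.1]
width: 0.0551
```

```bash
python3 -c "
from h import *
plan([.5565,-.349,.13],110,10,1)
s=read_state()['ee_pos'];n='scene';p=disc(n,s[0],s[1],s[2]-.04,s[2]+.02);u,v=map(int,wp(n,[s])[0]);crop(n,p,u-50,v-40,u+50,v+40,7,n+'14.png')
"
```

```text
t 34.25 pos [ 0.5104 -0.1857  0.1501] yaw 140.49 tilt 0.45 F [-0.6  0.7 -3.1] w 0.0551 q [ 0.97  0.32 -0.82  1.76  0.26  1.16  0.95]
total [ 0.18  0.42 30.49] perrow mm 17.1
[[0.02, 0.04, 3.05, -0.0139, -0.0097, 0.0021, 1.0], [0.02, 0.04, 3.05, -0.0144, -0.0089, 0.0021, 1.0], [0.02, 0.04, 3.05, -0.0149, -0.0081, 0.0021, 1.0], [0.02, 0.04, 3.05, -0.0153, -0.0073, 0.0021, 1.0], [0.02, 0.04, 3.05, -0.0157, -0.0065, 0.0021, 1.0], [0.02, 0.04, 3.05, -0.016, -0.0057, 0.0021, 1.0], [0.02, 0.04, 3.05, -0.0163, -0.0048, 0.0021, 1.0], [0.02, 0.04, 3.05, -0.0165, -0.0039, 0.002, 1.0], [0.02, 0.04, 3.05, -0.0167, -0.003, 0.002, 1.0], [0.02, 0.04, 3.05, -0.0168, -0.0021, 0.002, 1.0]]
scene 170 c [ 0.5037 -0.1789  0.1425] min [ 0.4816 -0.2067  0.13  ] max [ 0.5313 -0.1549  0.1494] normal [-0.058  0.043  0.997] rms [0.0032 0.0123 0.0146]
```

View pics/scene14.png

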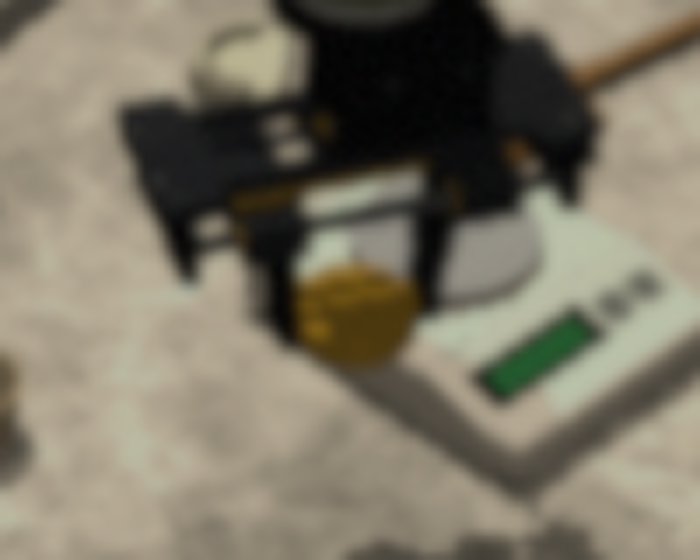

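Request:
send_rows:
  steps:
    - [0,0.2,3,-0.014,-0.01,0,1]
    - [0,0.2,3,-0.0145,-0.009,0.001,1]
    - [0,0,3,-0.015,-0.008,0.001,1]
    - [0,0,3,-0.0155,-0.0075,0.002,1]
    - [0,0,3,-0.0155,-0.0065,0.002,1]
    - [0,0,3,-0.016,-0.0055,0.002,1]
    - [0,0,3,-0.0165,-0.005,0.002,1]
    - [0,0,3,-0.0165,-0.004,0.002,1]
    - [0,0,3,-0.012,-0.003,0.001,1]
    - [0,0,1.5,-0.005,-0.001,0,1]

```text
time: 35.3
ee_pos: [0.544, -0.3578, 0.1352]
eef_rot: [0.584, 0.812, -0.001, -0.002]
ft_force: [0.4, 0.6, -2.5]
width: 0.0551
```

```bash
python3 -c "
from h import *
plan([.558,-.349,.0715],110,1,1)
"
```

```text
t 35.3 pos [ 0.544  -0.3578  0.1352] yaw 108.56 tilt 0.27 F [ 0.4  0.6 -2.5] w 0.0551 q [ 0.95  0.54 -0.61  1.48  0.32  1.23  0.63]
total [-0.24 -0.11 -1.44] perrow mm 65.8
[[-0.24, -0.11, -1.44, 0.0038, 0.0163, 0.0636, 1.0]]
```

Request:
send_rows:
  steps:
    - [-0.2,0,-1.4,0.002,0.007,0,1]
    - [0,0,0,0.002,0.008,0.004,1]
    - [0,0,0,0,0,0.006,1]
    - [0,0,0,0,0,0.008,1]
    - [0,0,0,0,0,0.008,1]
    - [0,0,0,0,0,0.008,1]
    - [0,0,0,0,0,0.008,1]
    - [0,0,0,0,0,0.005,1]
    - [0,0,0,0,0,0,1]
    - [0,0,0,0,0,0,1]

```text
time: 36.3
ee_pos: [0.5569, -0.3465, 0.0826]
eef_rot: [0.572, 0.82, 0.001, -0.003]
ft_force: [0.4, 1.2, -3.0]
width: 0.0551
```

```bash
python3 -c "
from h import *
plan([.558,-.349,.0695],110,1,1)
s=read_state()['ee_pos'];n='scene';p=disc(n,s[0],s[1],s[2]-.04,s[2]+.02);u,v=map(int,wp(n,[s])[0]);crop(n,p,u-50,v-40,u+50,v+40,7,n+'15.png')
"
```

```text
t 36.3 pos [ 0.5569 -0.3465  0.0826] yaw 110.21 tilt 0.31 F [ 0.4  1.2 -3. ] w 0.0551 q [ 0.92  0.6  -0.6   1.51  0.35  1.15  0.61]
total [-0.11 -0.3   0.21] perrow mm 13.4
[[-0.11, -0.3, 0.21, -0.0028, 0.0001, 0.0131, 1.0]]
scene 132 c [ 0.5497 -0.3383  0.0748] min [ 0.527  -0.3663  0.062 ] max [ 0.5731 -0.314   0.0819] normal [-0.058  0.057  0.997] rms [0.0033 0.012  0.0144]
```

View pics/scene15.png

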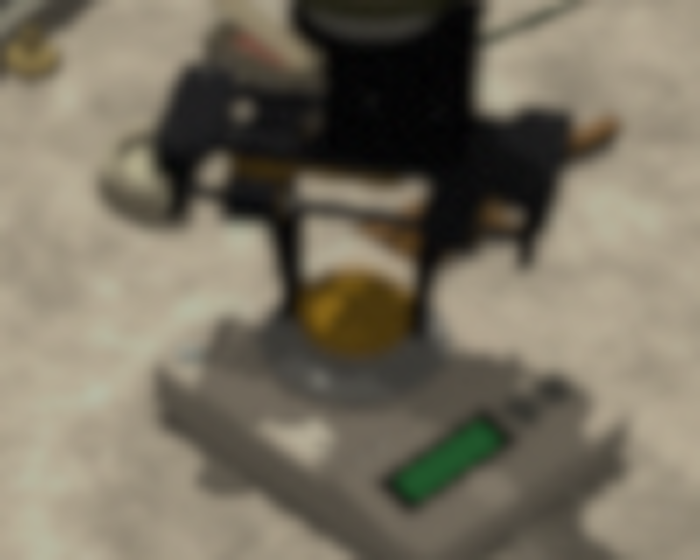

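Request:
send_rows:
  steps:
    - [0,-0.3,0,-0.002,0,0.002,1]
    - [0,0,0,0,0,0.002,1]
    - [0,0,0,0,0,0.002,1]
    - [0,0,0,0,0,0.002,1]
    - [0,0,0,0,0,0.001,1]
    - [0,0,0,0,0,0.001,1]
    - [0,0,0,0,0,0.001,1]
    - [0,0,0,0,0,0,1]
    - [0,0,0,0,0,0,1]
    - [0,0,0,0,0,0,1]

```text
time: 37.35
ee_pos: [0.5582, -0.349, 0.0719]
eef_rot: [0.572, 0.82, -0.001, 0.001]
ft_force: [0.9, 0.3, -3.2]
width: 0.0551
```

```bash
python3 -c "
from h import *
plan([.558,-.349,.0695],110,1,1)"
```

```text
t 37.35 pos [ 0.5582 -0.349   0.0719] yaw 110.19 tilt 0.13 F [ 0.9  0.3 -3.2] w 0.0551 q [ 0.92  0.61 -0.59  1.52  0.37  1.12  0.6 ]
total [-0.04  0.13  0.19] perrow mm 2.4
[[-0.04, 0.13, 0.19, 0.0001, -0.0002, 0.0024, 1.0]]
```

Request:
send_rows:
  steps:
    - [0,0,0,0,0,0.0005,1]
    - [0,0,0,0,0,0.0005,1]
    - [0,0,0,0,0,0.0005,1]
    - [0,0,0,0,0,0.0005,1]
    - [0,0,0,0,0,0,1]
    - [0,0,0,0,0,0,1]
    - [0,0,0,0,0,0,1]
    - [0,0,0,0,0,0,1]
    - [0,0,0,0,0,0,1]
    - [0,0,0,0,0,0,1]

```text
time: 38.35
ee_pos: [0.5584, -0.349, 0.0701]
eef_rot: [0.572, 0.82, -0.001, 0.001]
ft_force: [-0.5, 0.5, -2.5]
width: 0.0554
```

```bash
python3 -c "
from h import *
plan([.558,-.349,.0695],110,1,1)"
```

```text
t 38.35 pos [ 0.5584 -0.349   0.0701] yaw 110.19 tilt 0.14 F [-0.5  0.5 -2.5] w 0.0554 q [ 0.92  0.61 -0.59  1.52  0.37  1.12  0.6 ]
total [-0.03  0.14  0.19] perrow mm 0.7
[[-0.03, 0.14, 0.19, 0.0001, -0.0003, 0.0006, 1.0]]
```

Request:
send_rows:
  steps:
    - [0,0,0,0,0,0.0005,1]
    - [0,0,0,0,0,0,1]
    - [0,0,0,0,0,0.0005,1]
    - [0,0,0,0,0,0,1]
    - [0,0,0,0,0,0,1]
    - [0,0,0,0,0,0,1]
    - [0,0,0,0,0,0,1]
    - [0,0,0,0,0,0,1]
    - [0,0,0,0,0,0,1]
    - [0,0,0,0,0,0,1]

```text
time: 39.35
ee_pos: [0.5585, -0.3491, 0.0701]
eef_rot: [0.572, 0.82, -0.001, 0.001]
ft_force: [-1.3, 0.6, 1.1]
width: 0.0554
```

```bash
python3 -c "
from h import *
st()"
```

```text
t 39.35 pos [ 0.5585 -0.3491  0.0701] yaw 110.2 tilt 0.18 F [-1.3  0.6  1.1] w 0.0554 q [ 0.92  0.61 -0.59  1.52  0.37  1.12  0.6 ]
```

Contact: the disc's weight is now carried by the pan. I'll release it and go straight up.

Request:
send_rows:
  steps:
    - [0,0,0,0,0,0,0]
    - [0,0,0,0,0,0,-0.5]
    - [0,0,0,0,0,0,-1]
    - [0,0,0,0,0,0,-1]
    - [0,0,0,0,0,0,-1]
    - [0,0,0,0,0,-0.005,-1]
    - [0,0,0,0,0,-0.015,-1]
    - [0,0,0,0,0,-0.03,-1]
    - [0,0,0,0,0,-0.03,-1]
    - [0,0,0,0,0,-0.02,-1]
  force: 5

```text
time: 40.35
ee_pos: [0.5579, -0.3482, 0.1743]
eef_rot: [0.572, 0.82, -0.001, 0.0]
ft_force: [1.2, -0.5, -0.2]
width: 0.0872
```

Request:
send_rows:
  steps:
    - [0,0,0,0.02,0.005,-0.02,-1]
    - [0,0,0,0.035,0.01,-0.01,-1]
    - [0,0,0,0.035,0.01,0,-1]
    - [0,0,0,0.035,0.01,0,-1]
    - [0,0,0,0.035,0.01,0,-1]
    - [0,0,0,0.02,0.005,0,-1]
    - [0,0,0,0,0,0,-1]
    - [0,0,0,0,0,0,-1]
    - [0,0,0,0,0,0,-1]
    - [0,0,0,0,0,0,-1]

```text
time: 41.35
ee_pos: [0.5455, -0.1578, 0.2213]
eef_rot: [0.573, 0.82, -0.0, 0.01]
ft_force: [0.7, -0.4, 0.1]
width: 0.0873
```

```bash
python3 -c "
from h import *
st()
for n in('scene','top'):
    p=disc(n,.558,-.349,.05,.08)
    cv2.imwrite('pics/end_'+n+'.png',p)
    u,v=map(int,wp(n,[[.556,-.349,.05]])[0]);crop(n,p,u-50,v-40,u+50,v+40,7,n+'16.png')
"
```

```text
t 41.35 pos [ 0.5455 -0.1578  0.2213] yaw 110.1 tilt 1.15 F [ 0.7 -0.4  0.1] w 0.0873 q [ 0.82  0.29 -0.74  1.63  0.21  1.29  0.4 ]
scene 138 c [ 0.552  -0.3431  0.0623] min [ 0.5291 -0.3745  0.0518] max [ 0.5788 -0.3199  0.0687] normal [-0.027  0.074  0.997] rms [0.0031 0.0129 0.0145]
top 195 c [ 0.5543 -0.3489  0.0645] min [ 0.5302 -0.3739  0.0569] max [ 0.5795 -0.3244  0.071 ] normal [0.004 0.004 1.   ] rms [0.0027 0.0125 0.013 ]
```

View pics/scene16.png

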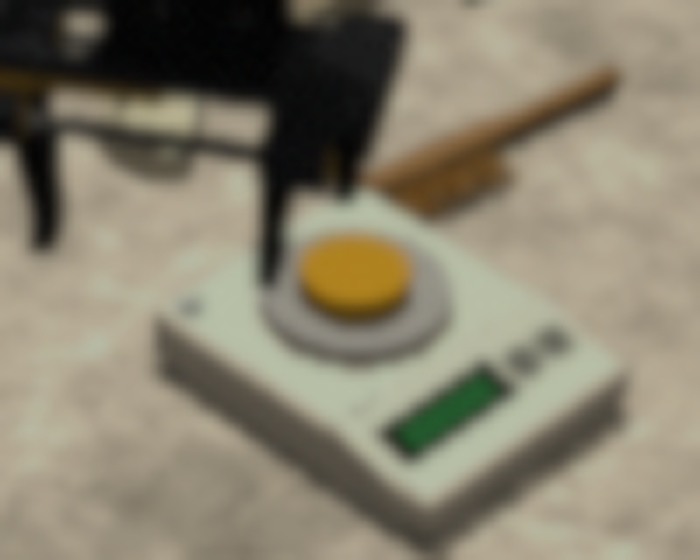

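View pics/end_top.png

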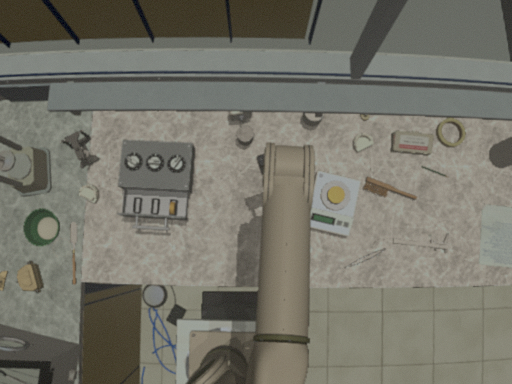

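```bash
python3 -c "
from bench import *
print(close_job())"
```

```text
the job is handed in; nothing more can be done
None
```

I did the whole job and handed it in at about 41 s. No verdict is reported.

**Done:**
- **Dials and drawer:** I set the dials to 10, 3 and 1 o'clock, then pulled the drawer out by its handle, about 85 mm. I inferred that distance from how far the gripper travelled.
- **Large disc:** It was in the left slot. I stood it on the bench, tipped it over flat, let go, and took it again by the rim. I then lowered it onto the pan slowly until the pan carried its weight.

**Last checks:**
- **On the pan:** The top camera puts the disc about 2 mm from the pan centre and level within 0.01 rad.
- **Camera disagreement:** The scene camera's fit put the disc about 8 mm off and tilted by about 0.08 rad. It includes the disc's visible side face, so I relied on the top camera.
- **Strongbox:** The drawer is still open and the small disc stands in its slot.
- **Robot:** The gripper is clear of everything, with almost no wrist force.
- **Bystanders:** The casting ring and tweezers look unmoved. The arm hid the crucible in the last top picture. It looked unmoved earlier in the scene pictures, and nothing passed close to it.

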